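Turn the specimen bar flat-side up and close the stage cover

TASK

Roll the round specimen bar where it lies in its two V-blocks, without lifting it out, until its milled flat faces straight up. Then lower the hinged cover gently until it rests fully down on its stops. Leave the bottles and the beaker beside the stage where they are.

Things in the scene. Friction and masses are not known exactly. Their poses are not given: they have to be found in the camera images.
- stage: Fixed stage: grey base plate 200 x 260 x 12 mm with two white plastic V-blocks. Origin: centre of its underside; x away from the robot (to the cover's hinge), y left along the bar, z up. 90-degree V-blocks at y = -68 and +68 mm, each 30 mm long (y), 74 mm wide (x), tops at z 51. End stops (40 mm wide, tops at z 66) 3.5 mm past the bar's ends. Cover stops: posts at x -70, y +-105 mm, tops at z 96.
- bar_center (a point): Centre of the bar, on its axis (its y axis): bare aluminium round bar, 54 mm diameter, 190 mm long, about 0.57 kg, loose in the V-blocks, axis at x -15, z 58 mm of the stage, crown 85 mm over the worktop. It is fully round from 40 to 95 mm either side of the centre.
- stage_vee (a point): Where the bar's centre belongs (fixed on the stage, same axes). The V faces are slippery (friction about 0.12; bar and fingers about 0.5): a fingertip pressed on the crown of a round end with about 5 to 15 N and drawn level across the axis turns the bar in place, 1 rad per 27 mm; the fingertips are narrow, so take several strokes; with too little pressure it slips. The bar stays where it is left.
- bar_flat (a point): Centre of the milled flat on the bar, 19 mm from the bar's axis; the flat is 80 mm long (in the middle of the bar) and 38 mm wide. Its z axis is the outward normal of the flat (to be turned straight up), its y axis runs along the bar. At the start the flat faces sideways or downward, to either side.
- cover (a joint): Angle of the hinged cover, rad: 0 = fully down on its stops (level, 100 mm over the worktop), grows as it is raised, 1.57 = upright, 2.0 = end of travel. The hinge is stiff (0.45 N m): the cover stays where it is left and 1 to 5 N at the free edge move it. It starts open, leaning back a little, away from the robot.
- cover_hinge (a point): Middle of the cover's hinge axis, fixed on the stage: x = 90, z = 100 mm of the stage; the axis runs along the stage's y.
- cover_edge (a point): Point on the cover's solid front strip, mid-width, 160 mm from the hinge axis, half-way through its thickness. The cover is a white frame 236 mm wide, 7 mm thick, 174 mm from hinge to free edge (edge bar 12 mm thick), with a sight opening; the strip 138 to 174 mm from the hinge is solid. x axis: from free edge to hinge; z axis: out of the outer side (up when shut, away from the robot when open).
- amber_bottle: Bystander: amber bottle, 60 mm wide, 122 mm high, to the left of the stage. Origin at the centre of its foot.
- beaker: Bystander: glass beaker, 59 mm wide, 70 mm high, to the right of the stage. Origin at the centre of its foot.
- media_bottle: Bystander: small clear bottle with a screw cap, 56 mm wide, 105 mm high, to the right of the stage, farther back. Origin at the centre of its foot.

How it is judged:
By the outcome, as a careful person would: the job done as asked, in the order asked, and still so for the second after the job is handed in, with the robot touching nothing.
It also fails if it takes over 64 s, if anything falls off the work surface, if the arm or the gripper's body presses on something with over 40 N, if the wrist force passes 120 N, or if a joint passes its speed limit or range.

ROBOT

A 6-joint arm with a two-finger parallel gripper is mounted at the origin on a cart in front of the work surface, level with it; the furniture and walls round the work are solid. World frame = base frame: x ahead of the robot, y to its left, z up, the work surface at z = 0. Lengths are in m, angles in rad, forces in N, time in s.
With the tool pointing down it reaches from about 0.425 to 0.95 m from the base axis. Payload 3.5 kg.
Tool frame: the origin (TCP) lies on the mounting face of the last link; the fingertips stand 173 mm ahead of it and the grasp point (between the pads) lies 155 mm ahead of it; z points along the fingers, x is the direction in which the jaws open and shut, and the axes are right-handed (so a half turn about z gives the same grasp; the last joint's range is limited). The gripper opens to 85 mm and grips with 20 to 120 N. Pads are 22 mm wide; open, the fingers measure 114 mm over their backs; the gripper's body (76 mm by 85 mm) begins 54 mm behind the grasp point. The pads swing forward as they close: fully open they stand 13 mm farther back than shut.
Start: joints at [1.097, 0.286, 1.577, -0, 1.279, -0.15], TCP at [0.215, 0.64, 0.405] pointing down, gripper open.
Joint ranges: [-2.77, 2.77], [-0.9, 2.22], [0.21, 2.48], [-1.53, 4.67], [0.24, 2.81], [-2.84, 2.84]. Speed limits (rad/s): [2.79, 2.79, 3.14, 3.14, 3.14, 3.14].

INTERFACE

Orientations are given as a unit quaternion [x, y, z, w].
In Python, from plant import get_state, read_camera, sign_off gives the robot as it stands.
- The arm moves only by the shell command python3 -m jog 'ROWS' [FORCE]. ROWS is JSON, a list of rows, each an object of numbers: "grip": the closure, from 0 (fully open) to 1 (shut); "x", "y", "z": the shift along the tool's x, y, z in mm; "rx", "ry", "rz": the turn, a rotation vector about the tool's x, y, z in degrees. A call has 1 to 8 rows; each row shifts and turns the commanded pose from where the row before left it, along the tool's axes as they then stand; what a row does not reach is not made up. A row lasts 1/12 s, in which the tool goes at most 41.7 mm and 7.16 degrees, less where a joint would pass 70% of its speed; a pose out of reach is approached as far as the arm can. A call with a gripper value outside its range is refused whole. The fingers move at their own pace and stop on an object; FORCE is the grip in N (left out, the last holds). Time passes only in rows, so rows that do not move let the fingers close. It gives the time, the measured TCP pose, the force and the opening at its end, in the units of the state.
- get_state(): the state, without advancing time (a new reading comes with each control period).
- read_camera(name): name is "scene" or "top"; returns a dict with "frame" (384x512x3 uint8, red, green, blue), "intrinsics" (3x3 intrinsics, pixels), "R" (3x3) and "t" (3): a world point X has camera coordinates R X + t. Camera axes: x right, y down, z forward; pixel columns grow to the right and rows downward; lengths in m; the calibration is good to about 2 mm. A picture is of the moment at which its call begins. There is no depth.
- sign_off(): hands the job in, once; it reports no verdict.
The state is a dict: "time": time; "qpos": joint angles; "dq": joint speeds; "joint_efforts": joint torques, N m; "eef_pos": TCP position; "tcp_rot": TCP orientation; "contact_force": force on the tool from outside, world axes, zero at the start; "wrist_torque": the same for the moment, N m; "opening": opening from 0.0 (shut) to 1.0 (fully open).
Only numpy, scipy, OpenCV 4.12 (cv2) and the standard library are available. Lean on these libraries where they do the work, as an engineer would, in place of code of your own. Each camera call takes 0.05 s, during which the arm holds its last target.

## Working session

There is one attempt and no reset: what is moved stays moved. The work goes in short steps, Python scripts to look and compute and a shell command to move; the robot and the scene stay as the last step left them, time stands still between calls to the robot, and variables do not carry over. Pictures are saved under pics/ and viewed, and the job is handed in when it is done.

```bash
ls; mkdir -p pics; python3 - <<'E'
from plant import get_state, read_camera
import cv2,pickle
s=get_state();print(s)
for n in("scene","top"):
    c=read_camera(n);cv2.imwrite(f"pics/{n}0.png",c["frame"][:,:,::-1]);pickle.dump(c,open(f"{n}0.pkl","wb"));print(n,c["intrinsics"],c["R"],c["t"])
E
```

```text
pics
{'time': 0.0, 'qpos': array([ 1.09700527e+00,  2.87196543e-01,  1.57819522e+00, -1.10805089e-05,
        1.27861805e+00, -1.50013298e-01]), 'dq': array([ 0.00031603, -0.00090506,  0.00124773, -0.00068096,  0.00227908,
        0.00079213]), 'joint_efforts': array([-8.96932506e-04, -4.06001544e+01, -2.92613429e+01, -1.95699881e-04,
        5.96800237e-03, -5.04595022e-06]), 'eef_pos': array([0.2146149 , 0.63970381, 0.40331624]), 'tcp_rot': array([ 8.11832904e-01,  5.83888582e-01, -1.07318926e-03,  5.55831049e-04]), 'contact_force': array([-0.129462  , -0.22400555,  0.49057552]), 'wrist_torque': array([0.01869661, 0.02666215, 0.02964639]), 'opening': 0.9987502023985951}
scene [[456.18641839   0.         253.24680934]
 [  0.         456.18641839 199.96989443]
 [  0.           0.           1.        ]] [[ 0.87730295 -0.47981509  0.01081732]
 [-0.30388643 -0.57279473 -0.76128788]
 [ 0.37147352  0.66459286 -0.6483238 ]] [-0.49701827  0.20922339  0.93671613]
top [[453.36298613   0.         252.56063782]
 [  0.         453.36298613 193.07415588]
 [  0.           0.           1.        ]] [[ 0.05489519 -0.99849108  0.00143946]
 [-0.97620529 -0.05397274 -0.21002422]
 [ 0.209785    0.01012411 -0.97769512]] [-0.05112543  0.54680122  1.08219235]
```

View pics/scene0.png

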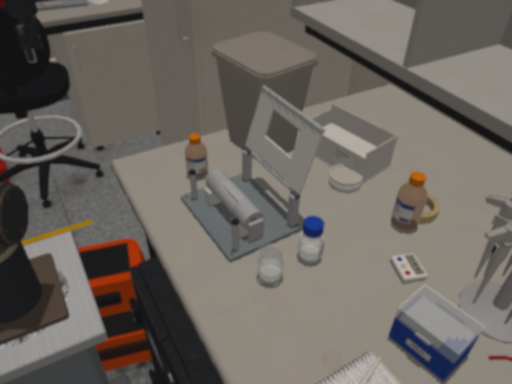

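View pics/top0.png

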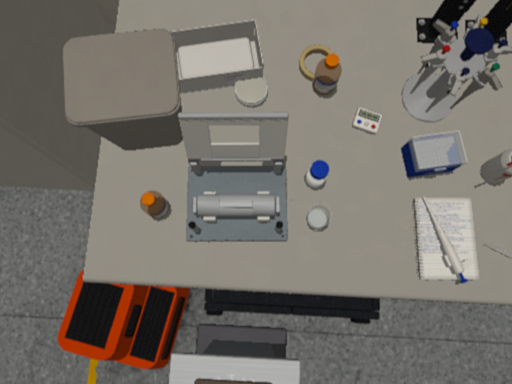

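The scene view shows the stage around (245,205) with the cover open. The top view shows the stage around (237,190), bar (237,206), bottles at (153,203) and (317,172), and beaker at (318,217).

```bash
cat > h.py <<'E'
import numpy as np,cv2,pickle
from plant import get_state, read_camera
def proj(c,X):
    p=c["R"]@np.asarray(X,float)+c["t"]; q=c["intrinsics"]@p; return q[:2]/q[2]
def ray(c,uv,z):
    d=c["R"].T@np.linalg.inv(c["intrinsics"])@np.array([uv[0],uv[1],1.]); o=-c["R"].T@c["t"]
    return o+d*(z-o[2])/d[2]
def load(n): return pickle.load(open(n+".pkl","rb"))
def snap(n,tag):
    c=read_camera(n); pickle.dump(c,open(tag+".pkl","wb")); cv2.imwrite(f"pics/{tag}.png",c["frame"][:,:,::-1]); return c
def crop(c,name,x0,y0,w,h,s): cv2.imwrite("pics/"+name,cv2.resize(c["frame"][y0:y0+h,x0:x0+w,::-1],None,fx=s,fy=s,interpolation=cv2.INTER_CUBIC))
E
python3 - <<'E'
from h import *
t=load("top0");s=load("scene0")
crop(t,"ct.png",130,100,210,150,3.8)
crop(s,"cs.png",170,80,170,180,3.3)
print(proj(t,[0,0,0]),proj(s,[0,0,0]),proj(t,get_state()["eef_pos"]))
for uv in [(187,241),(287,240),(188,165),(286,165)]: print(ray(t,uv,.012))
E
```

```text
[231.1426529 422.145666 ] [ 11.19590594 301.86295065] [-162.97063083  326.79264815]
[0.4240868  0.14025341 0.012     ]
[ 0.44074485 -0.11533915  0.012     ]
[0.62531321 0.15479362 0.012     ]
[ 0.63969726 -0.10492563  0.012     ]
```

View pics/ct.png

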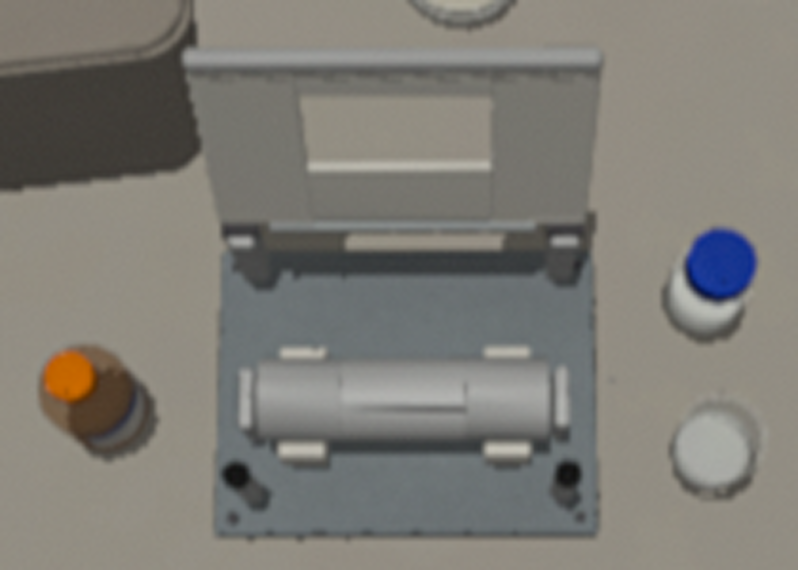

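View pics/cs.png

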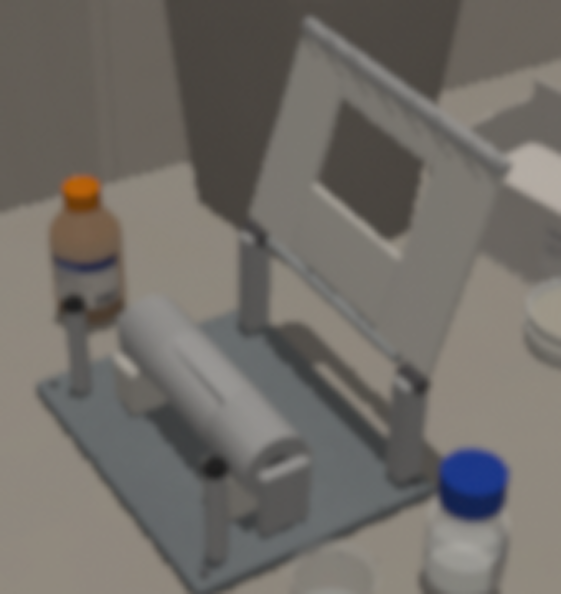

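```bash
python3 - <<'E'
from h import *
t=load("top0");s=load("scene0")
for c in(t,s): print(-c["R"].T@c["t"])
def cl(c,n,x0,y0,w,h,k):
    g=cv2.cvtColor(c["frame"],cv2.COLOR_RGB2GRAY)[y0:y0+h,x0:x0+w].astype(float)
    g=np.clip((g-g.min())/(g.max()-g.min())*255,0,255).astype(np.uint8)
    cv2.imwrite("pics/"+n,cv2.resize(g,None,fx=k,fy=k,interpolation=cv2.INTER_NEAREST))
cl(t,"zt.png",188,186,98,40,8)
cl(s,"zs.png",200,165,70,78,7)
g=cv2.cvtColor(t["frame"],cv2.COLOR_RGB2GRAY)
print(g[190:222,[205,212,225,238,250,258,268]])
E
```

```text
[ 0.30956907 -0.03249216  1.17296927]
[ 0.15165051 -0.74116967  0.771951  ]
[[116 112 113 114 115 121 120]
 [145 128 114 114 115 149 150]
 [179 164 112 113 114 173 173]
 [174 169 111 111 110 159 159]
 [139 137 115 115 112 129 126]
 [123 121 125 126 126 125 122]
 [132 130 135 136 138 136 131]
 [142 141 144 146 146 143 139]
 [148 144 149 149 151 150 147]
 [148 147 152 154 156 153 151]
 [153 152 157 160 160 156 156]
 [156 155 163 165 164 163 160]
 [161 159 167 170 170 167 165]
 [162 160 172 174 175 169 166]
 [160 160 177 176 178 166 165]
 [156 157 169 174 174 158 163]
 [150 153 153 148 150 151 157]
 [145 148 138 116 114 146 153]
 [140 140 138 126 122 144 149]
 [133 136 142 144 145 140 143]
 [127 131 137 140 142 133 136]
 [123 124 131 131 133 124 127]
 [115 117 122 123 124 116 118]
 [107 108 113 114 114 104 108]
 [ 93  97 100 100 100  89  92]
 [ 93  94  81  80  81  88  91]
 [131 131  65  66  66 127 128]
 [173 173  60  61  61 169 172]
 [191 186  65  66  67 181 182]
 [170 167  92  91  92 156 157]
 [126 126 113 114 114 115 113]
 [ 96  93 116 116 116  92  87]]
```

View pics/zt.png

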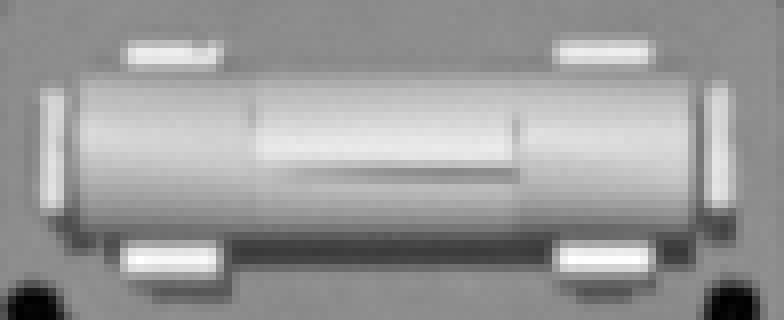

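View pics/zs.png

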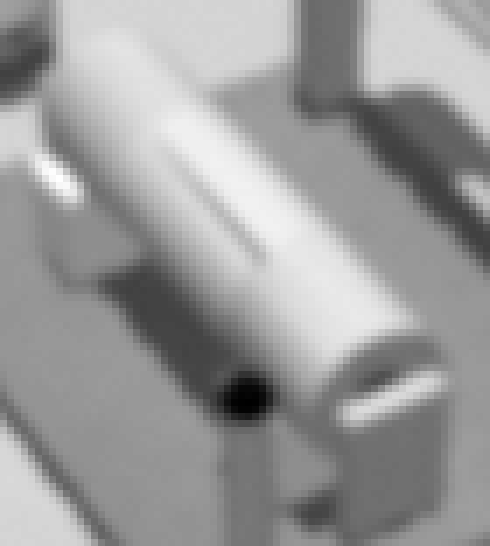

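```bash
python3 - <<'E'
from h import *
from scipy.optimize import least_squares
t=load("top0");s=load("scene0")
# black post tops
def blk(c,x0,y0,w,h):
    g=c["frame"][y0:y0+h,x0:x0+w].max(2); m=(g<45).astype(np.uint8)
    n,l,st,ce=cv2.connectedComponentsWithStats(m)
    return [(st[i,4],np.round(ce[i]+[x0,y0],2)) for i in range(1,n) if st[i,4]>4]
print(blk(t,185,215,105,20)); print(blk(s,180,160,70,75))
# crop-estimated features
obs=[(t,(-.1,.13,.012),(130+216/3.8,100+535/3.8)),(t,(-.1,-.13,.012),(130+597/3.8,100+534/3.8)),
 (t,(-.07,.105,.096),blk(t,185,215,52,20)[0][1]),(t,(-.07,-.105,.096),blk(t,240,215,50,20)[0][1]),
 (s,(-.1,.13,.012),(170+40/3.3,80+388/3.3)),(s,(-.1,-.13,.012),(170+197/3.3,80+590/3.3)),
 (s,(-.07,.105,.096),(170+73/3.3,80+303/3.3)),(s,(-.07,-.105,.096),(170+215/3.3,80+466/3.3))]
def W(p,X): a=p[2];return np.array([p[0]+np.cos(a)*X[0]-np.sin(a)*X[1],p[1]+np.sin(a)*X[0]+np.cos(a)*X[1],X[2]])
r=least_squares(lambda p:np.concatenate([proj(c,W(p,X))-uv for c,X,uv in obs]),[.53,.02,.06])
print(r.x,np.degrees(r.x[2]),np.round(r.fun.reshape(-1,2),1))
np.save("stage.npy",r.x);p=r.x
for y in(0,.045,.07,-.03):
    print(y,[(th,np.round(proj(t,W(p,(-.015+.027*np.sin(np.radians(th)),y,.058+.027*np.cos(np.radians(th))))),1).tolist()) for th in range(-90,91,15)])
# silhouettes: bar col profile edges
g=cv2.cvtColor(t["frame"],cv2.COLOR_RGB2GRAY).astype(int)
for u in range(216,260,2): print(u,g[190:200,u],g[209:220,u])
E
```

```text
[(np.int32(28), array([191.82, 224.68])), (np.int32(27), array([279.07, 224.41]))]
[(np.int32(13), array([191.69, 172.  ])), (np.int32(25), array([234.68, 221.24]))]
[0.53359618 0.01757908 0.0565155 ] 3.2380998307075135 [[-0.3 -0.7]
 [ 0.9 -0.6]
 [ 0.5 -1. ]
 [ 1.  -0.8]
 [-2.5 -1.7]
 [-0.4  1.2]
 [-0.3 -0.6]
 [-0.5 -0.2]]
0 [(-90, [236.8, 214.7]), (-75, [236.7, 213.9]), (-60, [236.6, 212.3]), (-45, [236.6, 210.2]), (-30, [236.5, 207.7]), (-15, [236.5, 204.9]), (0, [236.5, 202.0]), (15, [236.5, 199.3]), (30, [236.6, 196.9]), (45, [236.7, 195.0]), (60, [236.7, 193.8]), (75, [236.8, 193.3]), (90, [236.9, 193.5])]
0.045 [(-90, [218.7, 214.7]), (-75, [218.5, 213.9]), (-60, [218.4, 212.4]), (-45, [218.2, 210.3]), (-30, [218.1, 207.7]), (-15, [218.1, 204.9]), (0, [218.1, 202.0]), (15, [218.2, 199.3]), (30, [218.3, 196.9]), (45, [218.4, 195.0]), (60, [218.6, 193.8]), (75, [218.8, 193.3]), (90, [219.0, 193.5])]
0.07 [(-90, [208.7, 214.7]), (-75, [208.4, 213.9]), (-60, [208.2, 212.4]), (-45, [208.0, 210.3]), (-30, [207.9, 207.7]), (-15, [207.8, 204.9]), (0, [207.9, 202.0]), (15, [208.0, 199.3
[... 1735 characters left out ...]
5 149 154] [145 141 133 123 114  99  82  65  60  66  94]
246 [114 114 113 113 116 126 137 146 151 154] [144 142 132 123 113 100  82  64  59  65  93]
248 [114 114 114 111 112 126 138 147 149 156] [145 141 132 123 113 100  82  66  59  67  93]
250 [115 115 114 110 112 126 138 146 151 156] [145 142 133 124 114 100  81  66  61  67  92]
252 [115 115 115 110 110 125 136 145 150 152] [137 135 128 118 108  92  77  63  61  67  92]
254 [113 114 114 107 112 126 137 144 150 155] [137 131 124 114 103  89  72  62  59  66  92]
256 [112 114 117 112 111 125 137 144 151 154] [138 132 124 113 104  87  71  67  71  78  93]
258 [121 149 173 159 129 125 136 143 150 153] [140 133 124 116 104  89  88 127 169 181 156]
```

```bash
python3 - <<'E'
from h import *
t=load("top0");s=load("scene0");p=np.load("stage.npy")
def W(X): a=p[2];return np.array([p[0]+np.cos(a)*X[0]-np.sin(a)*X[1],p[1]+np.sin(a)*X[0]+np.cos(a)*X[1],X[2]])
x0,y0,w,h,k=203,165,60,60,10
g=cv2.cvtColor(s["frame"],cv2.COLOR_RGB2GRAY)[y0:y0+h,x0:x0+w]
g=np.clip((g.astype(float)-80)*2.2,0,255).astype(np.uint8)
im=cv2.resize(g,None,fx=k,fy=k,interpolation=cv2.INTER_CUBIC)
cv2.imwrite("pics/zs2.png",im)
im=cv2.cvtColor(im,cv2.COLOR_GRAY2BGR)
for th,col in((-114,(0,0,255)),(-24,(0,255,0)),(66,(255,0,0))):
  for y in(.04,-.04):
    q=proj(s,W((-.015+.027*np.sin(np.radians(th)),y,.058+.027*np.cos(np.radians(th)))));q=(q-[x0,y0]+.5)*k
    cv2.circle(im,tuple(int(v) for v in q),4,col,-1)
cv2.imwrite("pics/zs3.png",im)
E
```

```text
(no output)
```

View pics/zs3.png

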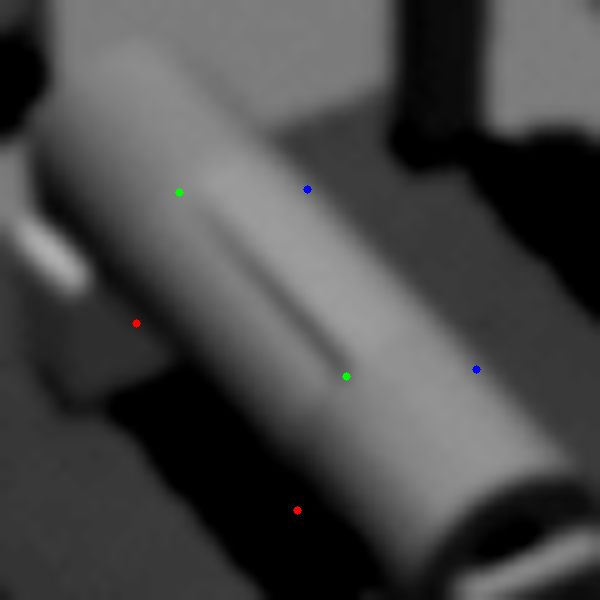

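```bash
cat >> h.py <<'E'
from scipy.spatial.transform import Rotation as Rn
P=np.load("stage.npy")
def W(X): a=P[2];return np.array([P[0]+np.cos(a)*X[0]-np.sin(a)*X[1],P[1]+np.sin(a)*X[0]+np.cos(a)*X[1],X[2]])
def S(X):
    a=P[2];d=np.asarray(X[:2])-P[:2];return np.array([np.cos(a)*d[0]+np.sin(a)*d[1],-np.sin(a)*d[0]+np.cos(a)*d[1],X[2]])
def rep(tgt=None):
    s=get_state();R=Rn.from_quat(s["tcp_rot"]).as_matrix();tip=s["eef_pos"]+.173*R[:,2]
    print("t %.2f"%s["time"],"tip stage mm",np.round(S(tip)*1e3,1),"F",np.round(s["contact_force"],1),"op %.2f"%s["opening"],"xyaw stage %.1f"%(np.degrees(np.arctan2(R[1,0],R[0,0])-P[2])),"z",np.round(R[:,2],3),"q",np.round(s["qpos"],2))
    if tgt is not None:
        d=W(np.asarray(tgt)/1e3)-tip; print("to target, tool mm:",np.round(R.T@d*1e3,1))
E
python3 -c "
from h import *
rep((-15,66,200)); rep((-15,66,130))
t=load('top0')
for uv,z in (((153,205),.03),((317,180),.03),((318,220),.03)): print(S(ray(t,uv,z)))"
```

```text
t 0.10 tip stage mm [-283.5  638.9  230.5] F [-0.5  0.4  0. ] op 1.00 xyaw stage 68.2 z [-0.001 -0.002 -1.   ] q [ 1.1   0.29  1.58  0.    1.28 -0.15]
to target, tool mm: [-432.2  462.    31.2]
t 0.10 tip stage mm [-283.5  638.9  230.5] F [-0.5  0.4  0. ] op 1.00 xyaw stage 68.2 z [-0.001 -0.002 -1.   ] q [ 1.1   0.29  1.58  0.    1.28 -0.15]
to target, tool mm: [-432.   462.   101.2]
[-0.01191194  0.21587961  0.03      ]
[ 0.05351705 -0.20666339  0.03      ]
[-0.05132168 -0.20591327  0.03      ]
```

```bash
python3 -m jog '[{"x":-20,"y":21,"grip":1},{"x":-20,"y":21,"grip":1},{"x":-20,"y":21,"grip":1},{"x":-20,"y":21,"grip":1},{"x":-20,"y":21,"grip":1},{"x":-20,"y":21,"grip":1},{"x":-20,"y":21,"grip":1},{"x":-20,"y":21,"grip":1}]' 40; python3 -c "
from h import *
rep((-15,66,200))"
```

```text
t 0.10 tip stage mm [-283.5  638.9  230.5] F [-0.5  0.4  0. ] op 1.00 xyaw stage 68.2 z [-0.001 -0.002 -1.   ] q [ 1.1   0.29  1.58  0.    1.28 -0.15]
to target, tool mm: [-432.2  462.    31.2]$[0]: bad value
```

```bash
python3 -m jog '[{"x":-22,"y":23,"grip":1},{"x":-22,"y":23,"grip":1},{"x":-22,"y":23,"grip":1},{"x":-22,"y":23,"grip":1},{"x":-22,"y":23,"grip":1},{"x":-22,"y":23,"grip":1},{"x":-22,"y":23,"grip":1},{"x":-22,"y":23,"grip":1}]'; python3 -c "
from h import *
rep((-15,66,200))"
```

```text
t 0.10 tip stage mm [-283.5  638.9  230.5] F [-0.5  0.4  0. ] op 1.00 xyaw stage 68.2 z [-0.001 -0.002 -1.   ] q [ 1.1   0.29  1.58  0.    1.28 -0.15]
to target, tool mm: [-432.2  462.    31.2]$[0]: bad value
```

```bash
python3 -m jog '[{"grip":1,"x":-20,"y":21,"z":0,"rx":0,"ry":0,"rz":0}]' 40; python3 -c "
from h import *
rep((-15,66,200))"
```

```text
time: 0.18
eef_pos: [0.2267, 0.616, 0.4036]
tcp_rot: [0.811, 0.585, -0.0, -0.001]
contact_force: [0.4, -1.2, -0.2]
opening: 0.882
t 0.18 tip stage mm [-272.9  614.9  230.6] F [ 0.4 -1.2 -0.2] op 0.88 xyaw stage 68.4 z [-0.002  0.001 -1.   ] q [ 1.06  0.25  1.63  0.    1.27 -0.19]
to target, tool mm: [-415.4  441.9   29.7]
```

```bash
python3 -m jog '[{"grip":1,"x":-26,"y":27,"z":0,"rx":0,"ry":0,"rz":0},{"grip":1,"x":-26,"y":27,"z":0,"rx":0,"ry":0,"rz":0},{"grip":1,"x":-26,"y":27,"z":0,"rx":0,"ry":0,"rz":0},{"grip":1,"x":-26,"y":27,"z":0,"rx":0,"ry":0,"rz":0},{"grip":1,"x":-26,"y":27,"z":0,"rx":0,"ry":0,"rz":0},{"grip":1,"x":-26,"y":27,"z":0,"rx":0,"ry":0,"rz":0},{"grip":1,"x":-26,"y":27,"z":0,"rx":0,"ry":0,"rz":0},{"grip":1,"x":-26,"y":27,"z":0,"rx":0,"ry":0,"rz":0}]' 40; python3 -c "
from h import *
rep((-15,66,200))"
```

```text
time: 0.85
eef_pos: [0.3671, 0.3466, 0.4043]
tcp_rot: [0.812, 0.584, -0.0, 0.0]
contact_force: [0.3, 0.2, -0.3]
opening: 0.0
t 0.85 tip stage mm [-147.7  337.9  231.3] F [ 0.3  0.2 -0.3] op 0.00 xyaw stage 68.2 z [-0. -0. -1.] q [ 0.56 -0.09  1.99 -0.    1.25 -0.69]
to target, tool mm: [-203.2  224.1   31.3]
```

```bash
python3 -m jog '[{"grip":1,"x":-26,"y":28,"z":0,"rx":0,"ry":0,"rz":0},{"grip":1,"x":-26,"y":28,"z":0,"rx":0,"ry":0,"rz":0},{"grip":1,"x":-26,"y":28,"z":0,"rx":0,"ry":0,"rz":0},{"grip":1,"x":-26,"y":28,"z":0,"rx":0,"ry":0,"rz":0},{"grip":1,"x":-26,"y":28,"z":0,"rx":0,"ry":0,"rz":0},{"grip":1,"x":-25,"y":28,"z":0,"rx":0,"ry":0,"rz":0},{"grip":1,"x":-25,"y":28,"z":0,"rx":0,"ry":0,"rz":0},{"grip":1,"x":-20,"y":21,"z":0,"rx":0,"ry":0,"rz":0}]' 40; python3 -m jog '[{"grip":1,"x":0,"y":0,"z":20,"rx":0,"ry":0,"rz":-6},{"grip":1,"x":0,"y":0,"z":20,"rx":0,"ry":0,"rz":-6},{"grip":1,"x":0,"y":0,"z":20,"rx":0,"ry":0,"rz":-6},{"grip":1,"x":0,"y":0,"z":10,"rx":0,"ry":0,"rz":-3.8},{"grip":1,"x":0,"y":0,"z":0,"rx":0,"ry":0,"rz":0},{"grip":1,"x":0,"y":0,"z":0,"rx":0,"ry":0,"rz":0}]';python3 -c "
from h import *
rep((-22,66,95))"
```

```text
time: 1.52
eef_pos: [0.5097, 0.0873, 0.4044]
tcp_rot: [0.812, 0.583, -0.0, 0.0]
contact_force: [0.0, -0.1, -0.8]
opening: -0.002
time: 2.02
eef_pos: [0.5087, 0.0897, 0.3339]
tcp_rot: [0.687, 0.726, -0.001, -0.001]
contact_force: [0.1, 0.5, -0.0]
opening: -0.001
t 2.02 tip stage mm [-21.2  73.4 160.9] F [ 0.1  0.5 -0. ] op -0.00 xyaw stage 89.9 z [-0.002  0.    -1.   ] q [-0.02  0.01  2.02 -0.    1.11 -1.65]
to target, tool mm: [-7.4 -0.7 65.9]
```

```bash
python3 -m jog '[{"grip":1,"x":-7,"y":-2,"z":20,"rx":0,"ry":0,"rz":0},{"grip":1,"x":0,"y":0,"z":20,"rx":0,"ry":0,"rz":0},{"grip":1,"x":0,"y":0,"z":20,"rx":0,"ry":0,"rz":0},{"grip":1,"x":0,"y":0,"z":7,"rx":0,"ry":0,"rz":0},{"grip":1,"x":0,"y":0,"z":0,"rx":0,"ry":0,"rz":0},{"grip":1,"x":0,"y":0,"z":0,"rx":0,"ry":0,"rz":0}]';python3 -c "
from h import *
rep((-23,66,85))
t=snap('top','top1');crop(t,'ct1.png',160,140,150,110,5)
t=snap('scene','scene1');crop(t,'cs1.png',180,120,110,110,5)"
```

```text
time: 2.52
eef_pos: [0.5078, 0.0827, 0.2688]
tcp_rot: [0.687, 0.727, 0.0, 0.0]
contact_force: [0.1, 0.4, 0.4]
opening: 0.0
t 2.52 tip stage mm [-21.8  66.5  95.8] F [0.1 0.4 0.4] op 0.00 xyaw stage 90.0 z [ 0.001 -0.    -1.   ] q [-0.04  0.09  2.07  0.    0.98 -1.66]
to target, tool mm: [-0.5 -1.2 10.8]
```

View pics/ct1.png

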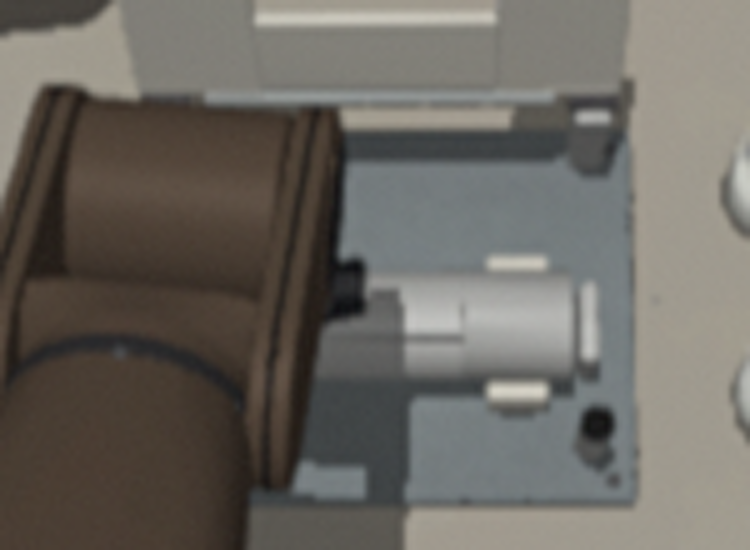

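View pics/cs1.png

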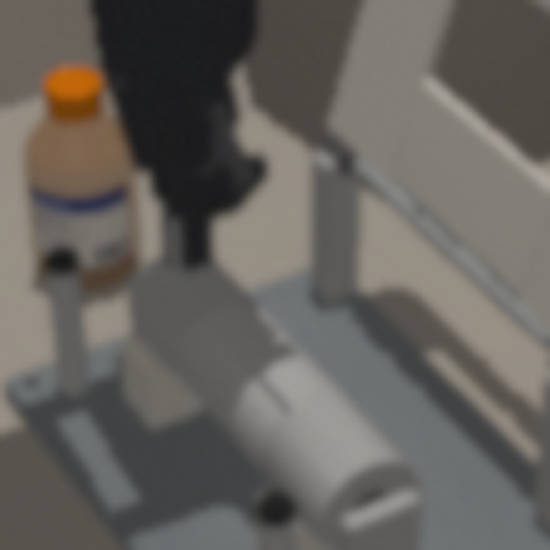

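The fingertip stands above the left round end of the bar; the flat's edge line still shows at about (460,338) in the top crop. I press down now.

```bash
python3 -m jog '[{"grip":1,"x":0,"y":-1,"z":5,"rx":0,"ry":0,"rz":0},{"grip":1,"x":0,"y":0,"z":4,"rx":0,"ry":0,"rz":0},{"grip":1,"x":0,"y":0,"z":1,"rx":0,"ry":0,"rz":0},{"grip":1,"x":0,"y":0,"z":0,"rx":0,"ry":0,"rz":0}]';python3 -m jog '[{"grip":1,"x":0,"y":0,"z":1,"rx":0,"ry":0,"rz":0},{"grip":1,"x":0,"y":0,"z":0,"rx":0,"ry":0,"rz":0}]';python3 -c "
from h import *
rep((-23,66,85))"
```

```text
time: 2.95
eef_pos: [0.5066, 0.0826, 0.2583]
tcp_rot: [0.687, 0.727, 0.0, 0.0]
contact_force: [-1.8, -0.4, 2.0]
opening: -0.004
time: 3.12
eef_pos: [0.5069, 0.0826, 0.2581]
tcp_rot: [0.687, 0.727, 0.0, 0.0]
contact_force: [-2.3, -0.1, 6.9]
opening: -0.006
t 3.12 tip stage mm [-22.9  66.4  85.1] F [-2.3 -0.1  6.9] op -0.01 xyaw stage 90.0 z [ 0.001  0.    -1.   ] q [-0.04  0.11  2.08  0.    0.96 -1.66]
to target, tool mm: [-0.4 -0.1  0.1]
```

```bash
python3 -m jog '[{"grip":1,"x":0,"y":0,"z":0.8,"rx":0,"ry":0,"rz":0},{"grip":1,"x":0,"y":2,"z":0,"rx":0,"ry":0,"rz":0},{"grip":1,"x":0,"y":2,"z":0,"rx":0,"ry":0,"rz":0},{"grip":1,"x":0,"y":2,"z":0,"rx":0,"ry":0,"rz":0}]';python3 -m jog '[{"grip":1,"x":0,"y":2,"z":0,"rx":0,"ry":0,"rz":0},{"grip":1,"x":0,"y":2,"z":0,"rx":0,"ry":0,"rz":0},{"grip":1,"x":0,"y":2,"z":0,"rx":0,"ry":0,"rz":0},{"grip":1,"x":0,"y":2,"z":0,"rx":0,"ry":0,"rz":0},{"grip":1,"x":0,"y":0,"z":0,"rx":0,"ry":0,"rz":0}]';python3 -c "
from h import *
rep((-23,66,85))
t=snap('top','top2');crop(t,'ct2.png',180,175,110,55,7)
t=snap('scene','scene2');crop(t,'cs2.png',200,160,70,80,7)"
```

```text
time: 3.45
eef_pos: [0.5132, 0.0829, 0.2581]
tcp_rot: [0.687, 0.727, 0.001, 0.001]
contact_force: [-1.9, -0.5, 9.7]
opening: -0.003
time: 3.87
eef_pos: [0.5216, 0.0833, 0.2581]
tcp_rot: [0.687, 0.727, 0.001, 0.001]
contact_force: [-0.7, 1.0, 6.8]
opening: 0.002
t 3.87 tip stage mm [-7.6 66.3 85.1] F [-0.7  1.   6.8] op 0.00 xyaw stage 90.0 z [ 0.004 -0.    -1.   ] q [-0.03  0.14  2.04  0.    0.96 -1.66]
to target, tool mm: [ -0.3 -15.4   0. ]
```

View pics/ct2.png

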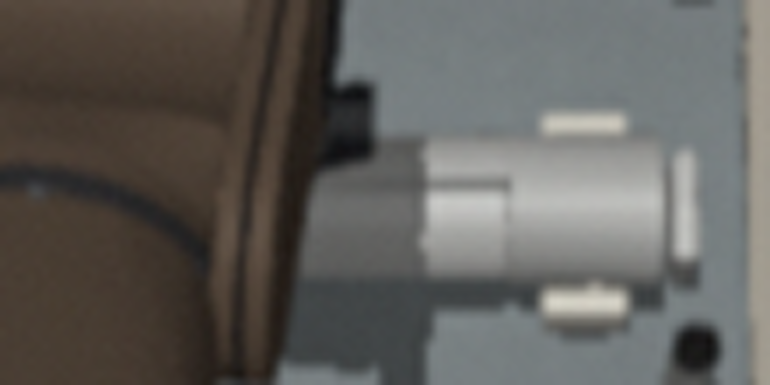

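View pics/cs2.png

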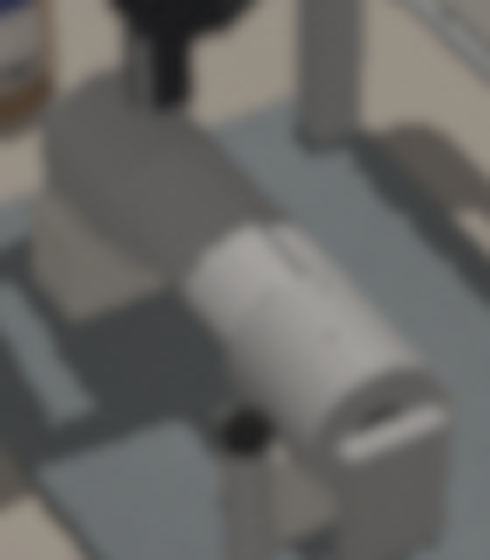

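The flat is now clearly on the near side: its far edge sits at (505,185) in the crop, about +8° from the top. It needs roughly 37° more in the same direction.

```bash
python3 -m jog '[{"grip":1,"x":0,"y":0,"z":-4,"rx":0,"ry":0,"rz":0},{"grip":1,"x":0,"y":-8,"z":-3,"rx":0,"ry":0,"rz":0},{"grip":1,"x":0,"y":-8,"z":1,"rx":0,"ry":0,"rz":0},{"grip":1,"x":0,"y":0,"z":4,"rx":0,"ry":0,"rz":0},{"grip":1,"x":0,"y":0,"z":1.5,"rx":0,"ry":0,"rz":0},{"grip":1,"x":0,"y":0,"z":0,"rx":0,"ry":0,"rz":0}]';python3 -c "
from h import *
rep((-23,66,85))"
```

```text
time: 4.47
eef_pos: [0.5042, 0.0825, 0.2578]
tcp_rot: [0.687, 0.727, -0.0, -0.001]
contact_force: [-3.1, -0.0, 9.9]
opening: 0.0
t 4.47 tip stage mm [-25.9  66.6  84.8] F [-3.1 -0.   9.9] op 0.00 xyaw stage 90.0 z [-0.001  0.    -1.   ] q [-0.04  0.1   2.08  0.    0.96 -1.66]
to target, tool mm: [-0.6  2.9 -0.2]
```

```bash
python3 -m jog '[{"grip":1,"x":0,"y":2,"z":0,"rx":0,"ry":0,"rz":0},{"grip":1,"x":0,"y":2,"z":0,"rx":0,"ry":0,"rz":0},{"grip":1,"x":0,"y":2,"z":0,"rx":0,"ry":0,"rz":0},{"grip":1,"x":0,"y":2,"z":0,"rx":0,"ry":0,"rz":0},{"grip":1,"x":0,"y":2,"z":0,"rx":0,"ry":0,"rz":0},{"grip":1,"x":0,"y":2,"z":0,"rx":0,"ry":0,"rz":0},{"grip":1,"x":0,"y":0,"z":0,"rx":0,"ry":0,"rz":0}]';python3 -c "
from h import *
rep()
t=snap('top','top3');crop(t,'ct3.png',180,175,110,55,7)
t=snap('scene','scene3');crop(t,'cs3.png',200,160,70,80,7)"
```

```text
time: 5.05
eef_pos: [0.5171, 0.0831, 0.2581]
tcp_rot: [0.687, 0.727, 0.001, 0.001]
contact_force: [-1.3, -0.4, 8.7]
opening: -0.001
t 5.05 tip stage mm [-12.2  66.3  85.1] F [-1.3 -0.4  8.7] op -0.00 xyaw stage 90.0 z [ 0.003 -0.    -1.   ] q [-0.03  0.13  2.05  0.    0.96 -1.66]
```

View pics/ct3.png

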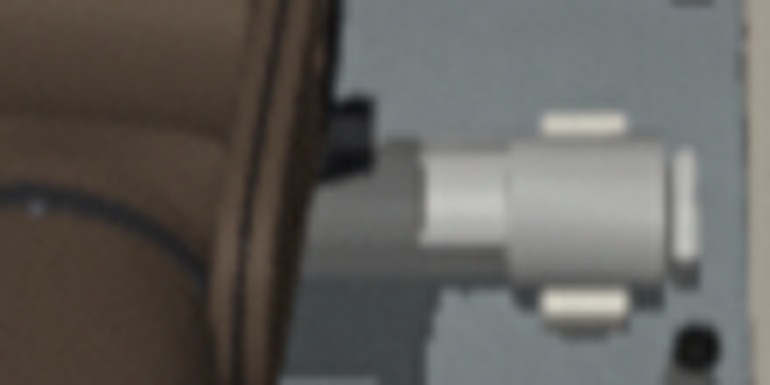

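```bash
python3 -m jog '[{"grip":1,"x":0,"y":0,"z":-10,"rx":0,"ry":0,"rz":0},{"grip":1,"x":0,"y":0,"z":-30,"rx":0,"ry":0,"rz":0},{"grip":1,"x":10,"y":0,"z":-30,"rx":0,"ry":0,"rz":0},{"grip":1,"x":35,"y":0,"z":0,"rx":0,"ry":0,"rz":0},{"grip":1,"x":35,"y":0,"z":0,"rx":0,"ry":0,"rz":0},{"grip":1,"x":35,"y":0,"z":0,"rx":0,"ry":0,"rz":0},{"grip":1,"x":35,"y":0,"z":0,"rx":0,"ry":0,"rz":0},{"grip":1,"x":0,"y":0,"z":0,"rx":0,"ry":0,"rz":0}]';python3 -c "
from h import *
rep()
t=snap('top','top4');crop(t,'ct4.png',180,175,110,55,7)
s=snap('scene','scene4');crop(s,'cs4.png',200,160,70,80,7)
R=np.radians
for a in(-12,-8,-4,0,4,8): print(a,[np.round(proj(t,W((-.015+.027*np.sin(R(a+b)),0,.058+.027*np.cos(R(a+b)))))[1],1) for b in(-45.3,45.3)])
g=cv2.cvtColor(t['frame'],cv2.COLOR_RGB2GRAY)
print(g[190:222,[205,222,230,238,244,250,258,268]])
"
```

```text
time: 5.82
eef_pos: [0.5064, 0.2371, 0.3261]
tcp_rot: [0.685, 0.728, 0.0, -0.001]
contact_force: [-1.4, 0.1, 0.0]
opening: -0.001
t 5.82 tip stage mm [-14.8 221.  153.1] F [-1.4  0.1  0. ] op -0.00 xyaw stage 90.3 z [-0.001  0.002 -1.   ] q [ 0.26  0.11  1.93  0.    1.1  -1.38]
-12 [np.float64(212.0), np.float64(196.4)]
-8 [np.float64(211.5), np.float64(195.9)]
-4 [np.float64(210.9), np.float64(195.4)]
0 [np.float64(210.3), np.float64(195.0)]
4 [np.float64(209.6), np.float64(194.6)]
8 [np.float64(209.0), np.float64(194.2)]
[[127 124 125 127 126 126 134 131]
 [159 124 127 124 125 128 163 164]
 [195 124 123 124 124 125 190 191]
 [190 122 124 123 125 122 181 172]
 [148 125 125 125 126 122 149 138]
 [129 135 129 126 126 121 136 133]
 [140 146 135 130 133 128 148 145]
 [148 155 150 150 152 153 156 155]
 [153 164 163 164 164 165 162 160]
 [158 170 169 170 171 169 165 163]
 [164 174 173 175 174 175 170 165]
 [172 178 178 179 179 180 174 171]
 [179 185 186 184 186 187 177 174]
 [180 191 190 192 193 193 176 175]
 [178 191 192 192 193 194 173 176]
 [178 185 185 187 186 188 170 174]
 [175 176 176 177 178 179 164 169]
 [170 169 169 170 170 171 158 163]
 [161 161 163 162 161 163 150 155]
 [152 141 140 139 139 139 145 148]
 [145 105 105 103 102 102 139 142]
 [138  84  87  84  87  85 130 134]
 [130  83  86  85  85  84 123 127]
 [118  83  85  82  85  83 114 117]
 [104  74  74  74  74  75  99 103]
 [105  68  74  76  75  74  99 103]
 [143  73 100 102  99 101 139 141]
 [191  80 125 127 125 125 185 187]
 [208  85 128 128 129 129 198 199]
 [186 104 126 126 128 127 169 170]
 [139 122 126 127 129 126 126 122]
 [105 125 124 125 129 126 103  96]]
```

View pics/ct4.png

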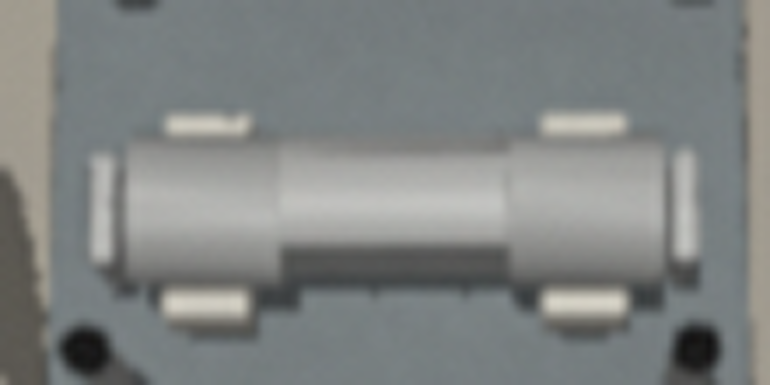

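View pics/cs4.png

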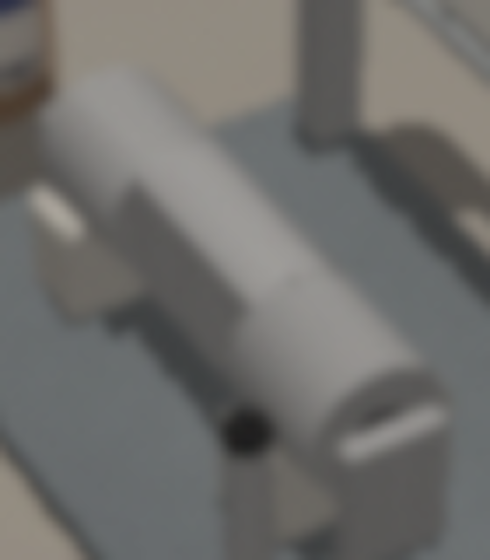

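```bash
python3 - <<'E'
from h import *
s=load("scene4");t=load("top4")
def ov(c,name,x0,y0,w,h,k,dy):
    im=cv2.resize(c["frame"][y0:y0+h,x0:x0+w,::-1],None,fx=k,fy=k,interpolation=cv2.INTER_CUBIC)
    im=cv2.convertScaleAbs(im,alpha=1.5,beta=-40)
    for th,col in((-124,(0,0,255)),(-52,(0,255,255)),(-34,(0,255,0)),(38,(255,0,0))):
      for y in(.04,-.04):
        q=proj(c,W((-.015+.027*np.sin(np.radians(th)),y,.058+.027*np.cos(np.radians(th)))))+[0,dy];q=(q-[x0,y0]+.5)*k
        cv2.circle(im,tuple(int(v) for v in q),4,col,-1)
    cv2.imwrite("pics/"+name,im)
ov(s,"o_s.png",200,165,60,60,10,0); ov(t,"o_t.png",190,185,95,40,8,.8)
E
```

```text
(no output)
```

View pics/o_s.png

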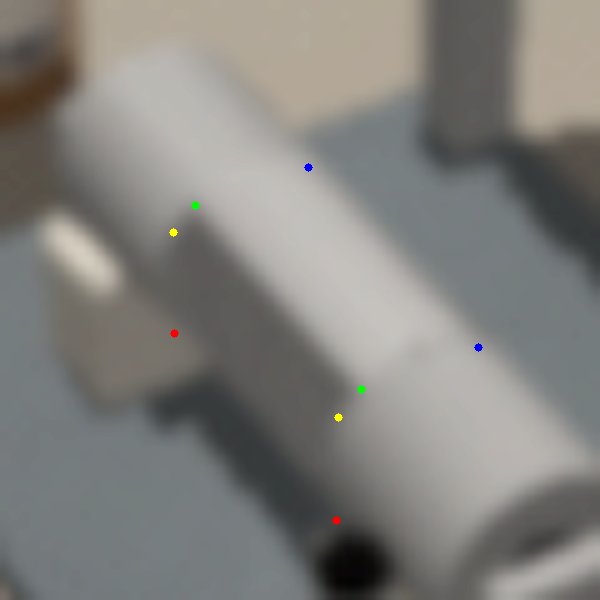

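View pics/o_t.png

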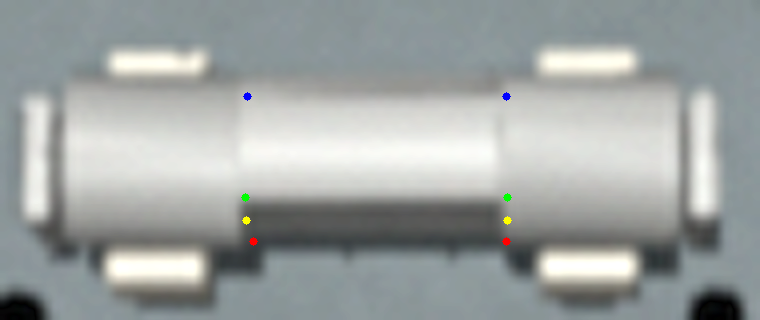

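The dark, evenly shaded facet (rows 210–215 in the top view) fits a flat whose normal points about 79° toward the robot. The bright part is the round surface, so the earlier line was only an edge or shading mark. I keep rolling the same way, about 79° more (37 mm of stroke).

```bash
python3 -m jog '[{"grip":1,"x":-35,"y":-4,"z":0,"rx":0,"ry":0,"rz":0},{"grip":1,"x":-35,"y":-4,"z":0,"rx":0,"ry":0,"rz":0},{"grip":1,"x":-35,"y":0,"z":0,"rx":0,"ry":0,"rz":0},{"grip":1,"x":-35,"y":0,"z":0,"rx":0,"ry":0,"rz":0},{"grip":1,"x":-15,"y":0,"z":30,"rx":0,"ry":0,"rz":0},{"grip":1,"x":0,"y":0,"z":25,"rx":0,"ry":0,"rz":0},{"grip":1,"x":0,"y":0,"z":0,"rx":0,"ry":0,"rz":0}]';python3 -c "
from h import *
rep((-24,66,85))"
```

```text
time: 6.5
eef_pos: [0.5061, 0.0753, 0.2662]
tcp_rot: [0.688, 0.725, -0.004, -0.004]
contact_force: [-0.8, 0.3, -0.5]
opening: -0.001
t 6.50 tip stage mm [-26.   59.3  93.2] F [-0.8  0.3 -0.5] op -0.00 xyaw stage 89.8 z [-0.011  0.    -1.   ] q [-0.05  0.09  2.08 -0.    0.98 -1.67]
to target, tool mm: [6.7 2.1 8.2]
```

```bash
python3 -m jog '[{"grip":1,"x":6,"y":0,"z":3,"rx":0,"ry":0,"rz":0},{"grip":1,"x":0,"y":0,"z":4,"rx":0,"ry":0,"rz":0},{"grip":1,"x":0,"y":0,"z":2.5,"rx":0,"ry":0,"rz":0},{"grip":1,"x":0,"y":0,"z":0,"rx":0,"ry":0,"rz":0}]';python3 -c "
from h import *
rep((-24,66,85))"
```

```text
time: 6.83
eef_pos: [0.5085, 0.0842, 0.2626]
tcp_rot: [0.686, 0.727, 0.0, 0.001]
contact_force: [0.1, -0.1, 0.3]
opening: 0.002
t 6.83 tip stage mm [-21.1  67.9  89.6] F [ 0.1 -0.1  0.3] op 0.00 xyaw stage 90.1 z [ 0.001 -0.    -1.   ] q [-0.03  0.1   2.07 -0.    0.96 -1.66]
to target, tool mm: [-1.9 -2.9  4.6]
```

```bash
python3 -m jog '[{"grip":1,"x":0,"y":-3,"z":2,"rx":0,"ry":0,"rz":0},{"grip":1,"x":0,"y":0,"z":2,"rx":0,"ry":0,"rz":0},{"grip":1,"x":0,"y":0,"z":2,"rx":0,"ry":0,"rz":0},{"grip":1,"x":0,"y":0,"z":0,"rx":0,"ry":0,"rz":0}]';python3 -c "
from h import *
rep((-24,66,85))"
```

```text
time: 7.17
eef_pos: [0.5061, 0.0838, 0.2581]
tcp_rot: [0.687, 0.727, 0.001, 0.001]
contact_force: [-2.3, 0.9, 8.7]
opening: 0.001
t 7.17 tip stage mm [-23.4  67.7  85.1] F [-2.3  0.9  8.7] op 0.00 xyaw stage 90.0 z [ 0.002  0.    -1.   ] q [-0.03  0.11  2.08  0.    0.95 -1.66]
to target, tool mm: [-1.7 -0.6  0.1]
```

Stroke 3, 17 mm.

```bash
python3 -m jog '[{"grip":1,"x":0,"y":2,"z":0.2,"rx":0,"ry":0,"rz":0},{"grip":1,"x":0,"y":2,"z":0,"rx":0,"ry":0,"rz":0},{"grip":1,"x":0,"y":2,"z":0,"rx":0,"ry":0,"rz":0},{"grip":1,"x":0,"y":2,"z":0,"rx":0,"ry":0,"rz":0},{"grip":1,"x":0,"y":2,"z":0,"rx":0,"ry":0,"rz":0},{"grip":1,"x":0,"y":2,"z":0.2,"rx":0,"ry":0,"rz":0},{"grip":1,"x":0,"y":2,"z":0,"rx":0,"ry":0,"rz":0},{"grip":1,"x":0,"y":2,"z":0,"rx":0,"ry":0,"rz":0}]';python3 -m jog '[{"grip":1,"x":0,"y":0,"z":0,"rx":0,"ry":0,"rz":0}]'; python3 -c "
from h import *
rep((-23,66,91))"; python3 -m jog '[{"grip":1,"x":0,"y":0,"z":-5,"rx":0,"ry":0,"rz":0},{"grip":1,"x":0,"y":-9,"z":-3,"rx":0,"ry":0,"rz":0},{"grip":1,"x":0,"y":-8,"z":1,"rx":0,"ry":0,"rz":0},{"grip":1,"x":0,"y":0,"z":4,"rx":0,"ry":0,"rz":0},{"grip":1,"x":0,"y":0,"z":2.8,"rx":0,"ry":0,"rz":0},{"grip":1,"x":0,"y":0,"z":0,"rx":0,"ry":0,"rz":0}]';python3 -c "
from h import *
rep((-24,66,85))"
```

```text
time: 7.83
eef_pos: [0.5223, 0.0845, 0.2581]
tcp_rot: [0.687, 0.727, 0.001, 0.001]
contact_force: [-2.6, 0.4, 9.3]
opening: -0.001
time: 7.92
eef_pos: [0.5226, 0.0845, 0.258]
tcp_rot: [0.687, 0.727, 0.001, 0.002]
contact_force: [0.6, 0.2, 6.7]
opening: 0.003
t 7.92 tip stage mm [-6.4 67.4 85. ] F [0.6 0.2 6.7] op 0.00 xyaw stage 90.0 z [ 0.004 -0.    -1.   ] q [-0.03  0.14  2.04  0.    0.96 -1.66]
to target, tool mm: [ -1.4 -16.6  -6. ]
time: 8.42
eef_pos: [0.5044, 0.0836, 0.2578]
tcp_rot: [0.687, 0.727, -0.0, -0.0]
contact_force: [-3.7, 0.3, 12.2]
opening: -0.0
t 8.42 tip stage mm [-25.5  67.6  84.8] F [-3.7  0.3 12.2] op -0.00 xyaw stage 90.0 z [-0.001  0.    -1.   ] q [-0.03  0.1   2.08  0.    0.96 -1.66]
to target, tool mm: [-1.6  1.5 -0.2]
```

```bash
python3 -m jog '[{"grip":1,"x":0,"y":2,"z":0,"rx":0,"ry":0,"rz":0},{"grip":1,"x":0,"y":2,"z":0,"rx":0,"ry":0,"rz":0},{"grip":1,"x":0,"y":2,"z":0,"rx":0,"ry":0,"rz":0},{"grip":1,"x":0,"y":2,"z":0,"rx":0,"ry":0,"rz":0},{"grip":1,"x":0,"y":2,"z":0,"rx":0,"ry":0,"rz":0},{"grip":1,"x":0,"y":2,"z":0,"rx":0,"ry":0,"rz":0},{"grip":1,"x":0,"y":2,"z":0,"rx":0,"ry":0,"rz":0},{"grip":1,"x":0,"y":1,"z":0,"rx":0,"ry":0,"rz":0}]';python3 -c "
from h import *
rep()";python3 -m jog '[{"grip":1,"x":0,"y":0,"z":-10,"rx":0,"ry":0,"rz":0},{"grip":1,"x":0,"y":0,"z":-30,"rx":0,"ry":0,"rz":0},{"grip":1,"x":10,"y":0,"z":-30,"rx":0,"ry":0,"rz":0},{"grip":1,"x":35,"y":0,"z":0,"rx":0,"ry":0,"rz":0},{"grip":1,"x":35,"y":0,"z":0,"rx":0,"ry":0,"rz":0},{"grip":1,"x":35,"y":0,"z":0,"rx":0,"ry":0,"rz":0},{"grip":1,"x":35,"y":0,"z":0,"rx":0,"ry":0,"rz":0},{"grip":1,"x":0,"y":0,"z":0,"rx":0,"ry":0,"rz":0}]';python3 -c "
from h import *
rep()
t=snap('top','top5');crop(t,'ct5.png',185,180,105,45,7)
s=snap('scene','scene5');crop(s,'cs5.png',200,160,70,80,7)
g=cv2.cvtColor(t['frame'],cv2.COLOR_RGB2GRAY)
print(g[190:222,[205,222,230,238,244,250,258,268]])
"
```

```text
time: 9.08
eef_pos: [0.5201, 0.0843, 0.258]
tcp_rot: [0.687, 0.727, 0.001, 0.001]
contact_force: [-2.8, 0.0, 13.2]
opening: 0.001
t 9.08 tip stage mm [-9.4 67.3 85. ] F [-2.8  0.  13.2] op 0.00 xyaw stage 90.0 z [ 0.002 -0.    -1.   ] q [-0.03  0.14  2.05 -0.    0.96 -1.66]
time: 9.75
eef_pos: [0.5094, 0.2383, 0.3253]
tcp_rot: [0.685, 0.728, 0.001, -0.001]
contact_force: [0.0, 0.3, -0.1]
opening: 0.002
t 9.75 tip stage mm [-11.8 222.1 152.3] F [ 0.   0.3 -0.1] op 0.00 xyaw stage 90.3 z [-0.001  0.002 -1.   ] q [ 0.26  0.12  1.92  0.    1.1  -1.38]
[[127 124 125 124 125 128 132 132]
 [159 124 124 125 126 128 164 163]
 [195 124 125 124 124 126 189 190]
 [189 123 121 122 124 120 173 173]
 [151 124 125 125 127 122 137 134]
 [136 139 138 139 140 140 130 127]
 [144 169 167 169 169 171 141 139]
 [152 190 189 191 192 195 150 145]
 [160 193 192 193 194 194 155 154]
 [164 193 193 193 192 192 159 159]
 [171 194 192 193 193 194 167 165]
 [177 193 193 193 193 193 175 173]
 [183 192 193 193 194 194 180 176]
 [188 195 196 196 197 197 182 179]
 [184 195 195 196 196 196 182 181]
 [178 192 192 192 192 194 178 183]
 [170 190 189 190 192 192 171 177]
 [164 191 192 193 192 192 163 168]
 [158 193 192 192 193 192 155 160]
 [154 194 192 192 192 192 148 152]
 [148 194 191 191 190 193 143 147]
 [137 191 190 191 190 191 135 139]
 [128 178 178 178 176 174 128 133]
 [116 147 146 146 146 141 115 120]
 [101 113 113 112 113 111 101 105]
 [102  88  88  89  87  87 101 103]
 [143  72  71  73  71  72 139 140]
 [190  66  67  67  67  64 185 187]
 [206  73  73  73  73  74 197 199]
 [187 100 100 100 102 100 170 171]
 [140 123 124 124 126 124 127 122]
 [104 126 127 127 129 128 102  95]]
```

View pics/ct5.png

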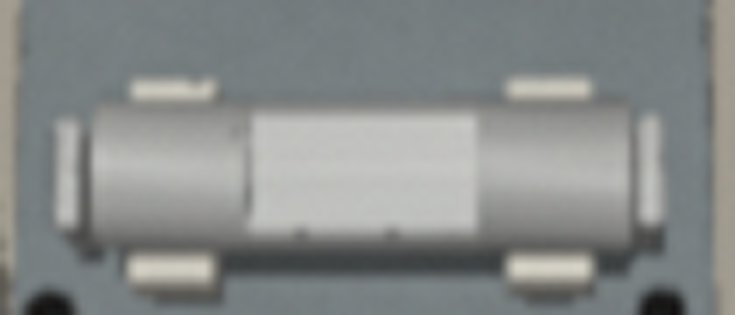

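View pics/cs5.png

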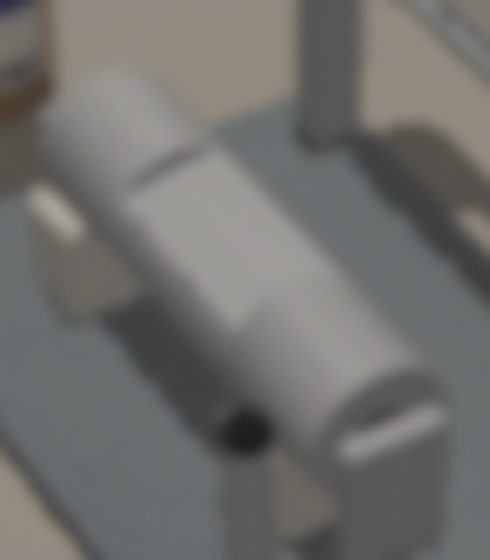

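```bash
cat > m.py <<'E'
from h import *
from scipy.ndimage import gaussian_filter1d
def edges(c,cols,r0=188,r1=222,show=True):
    g=cv2.cvtColor(c["frame"],cv2.COLOR_RGB2GRAY).astype(float)
    # deskew along bar: rows vary with col
    pr=g[r0:r1,cols].mean(1)
    x=np.arange(r0,r1,.05);f=np.interp(x,np.arange(r0,r1),gaussian_filter1d(pr,.5));
    from scipy.interpolate import CubicSpline
    cs=CubicSpline(np.arange(r0,r1),pr);d=cs(x,1)
    out=[(round(x[i],2),round(d[i],0)) for i in range(1,len(x)-1) if abs(d[i])>abs(d[i-1]) and abs(d[i])>=abs(d[i+1]) and abs(d[i])>8]
    return out
E
python3 - <<'E'
from m import *
t=load("top5");g=cv2.cvtColor(t["frame"],cv2.COLOR_RGB2GRAY)
print(g[203,188:202],g[203,270:286])
for n,c in(("flat",list(range(224,250))),("stopL",[193,194]),("stopR",[276,277]),("roundL",[217,218]),("roundR",[254,255]),("blkL",list(range(205,213))),("blkR",list(range(260,267)))): print(n,edges(t,c))
for n,pts in (("stop",[(x,y,.066) for y in(.1,-.1) for x in(-.035,.005)]),("blk",[(x,y,.051) for y in(.068,-.068) for x in(-.052,.022)])):
    for X in pts: print(n,X,np.round(proj(t,W(X)),2))
E
```

```text
[123 124 123 119 122 159 179 165 117 107 176 191 190 188] [178 177 177 179 166 124 153 181 178 142 125 123 125 125 126 122]
flat [(np.float64(195.75), np.float64(31.0)), (np.float64(212.75), np.float64(-35.0)), (np.float64(218.8), np.float64(31.0))]
stopL [(np.float64(196.65), np.float64(25.0)), (np.float64(211.8), np.float64(-36.0)), (np.float64(213.9), np.float64(12.0))]
stopR [(np.float64(196.35), np.float64(21.0)), (np.float64(211.5), np.float64(-43.0)), (np.float64(216.1), np.float64(26.0))]
roundL [(np.float64(194.75), np.float64(13.0)), (np.float64(196.05), np.float64(9.0)), (np.float64(199.6), np.float64(11.0)), (np.float64(207.4), np.float64(-10.0)), (np.float64(210.2), np.float64(-9.0)), (np.float64(215.05), np.float64(-21.0)), (np.float64(218.8), np.float64(27.0))]
roundR [(np.float64(194.85), np.float64(16.0)), (np.float64(199.5), np.float64(8.0)), (np.float64(206.45), np.float64(-9.0)), (np.float64(210.5), np.float64(-10.0)), (np.float64(212.9), np.float64(-12.0)), (np.float64(214.6), np.float64(-19.0)), (np.float64(218.85), np.float64(31.0))]
blkL [(np.float64(191.2), n
[... 186 characters left out ...]
oat64(216.1), np.float64(51.0)), (np.float64(219.8), np.float64(-47.0))]
blkR [(np.float64(190.85), np.float64(39.0)), (np.float64(193.4), np.float64(-46.0)), (np.float64(195.7), np.float64(13.0)), (np.float64(206.65), np.float64(-11.0)), (np.float64(213.45), np.float64(-16.0)), (np.float64(216.15), np.float64(55.0)), (np.float64(219.55), np.float64(-50.0))]
stop (-0.035, 0.1, 0.066) [196.31 211.43]
stop (0.005, 0.1, 0.066) [196.71 195.61]
stop (-0.035, -0.1, 0.066) [277.1  211.32]
stop (0.005, -0.1, 0.066) [276.89 195.51]
blk (-0.052, 0.068, 0.051) [209.67 219.14]
blk (0.022, 0.068, 0.051) [210.2  190.24]
blk (-0.052, -0.068, 0.051) [264.07 219.07]
blk (0.022, -0.068, 0.051) [263.86 190.17]
```

```bash
python3 - <<'E'
from h import *
s=load("scene5")
x0,y0,w,h,k=205,170,50,50,12
im=cv2.resize(s["frame"][y0:y0+h,x0:x0+w,::-1],None,fx=k,fy=k,interpolation=cv2.INTER_CUBIC)
im=cv2.convertScaleAbs(im,alpha=2,beta=-110)
# vblock/stop reference points + flat corners
def dot(X,col):
    q=(proj(s,W(X))-[x0,y0]+.5)*k; cv2.circle(im,tuple(int(v) for v in q),3,col,-1)
for a,col in((0,(0,255,0)),(-10,(0,0,255))):
  for y in(.04,-.04):
    for b in(-45.3,45.3):
      th=np.radians(a+b);dot((-.015+.027*np.sin(th),y,.058+.027*np.cos(th)),col)
cv2.imwrite("pics/o5.png",im)
E
```

```text
(no output)
```

View pics/o5.png

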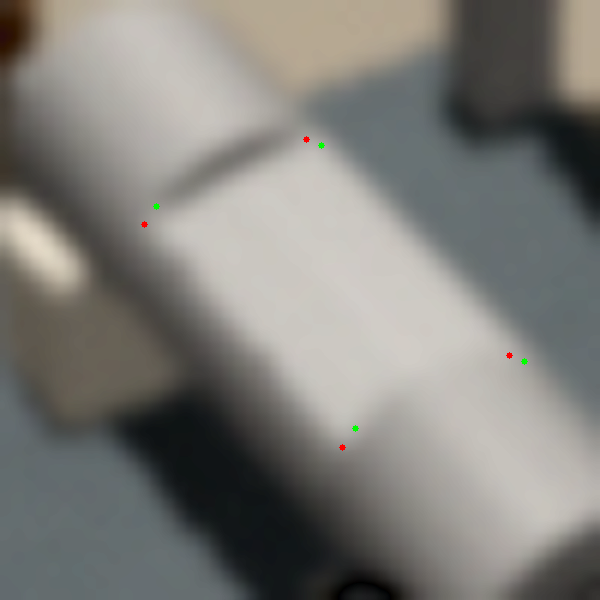

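```bash
python3 - <<'E'
from h import *
from scipy.ndimage import map_coordinates
s=load("scene5");g=cv2.cvtColor(s["frame"],cv2.COLOR_RGB2GRAY).astype(float)
def chord(a,u,y):
    th=np.radians(a); n=np.array([np.sin(th),np.cos(th)]);tt=np.array([np.cos(th),-np.sin(th)])
    q=.019*n+u*tt; return proj(s,W((-.015+q[0],y,.058+q[1])))
# profiles along flat direction (bar axis) crossing the wall, at several u: position in y of the dark->bright transition
for u in(-.012,-.008,-.004,0,.004,.008,.012):
    for a in(0,-8):
        ys=np.arange(.060,.025,-.0005); P2=np.array([chord(a,u,y) for y in ys])
        v=map_coordinates(g,[P2[:,1],P2[:,0]],order=3); d=np.gradient(v); i=np.argmax(d); j=np.argmin(v[:50]); print(u,a,"rise at y=%.1f min at %.1f"%(ys[i]*1e3,ys[j]*1e3),end=" | ")
    print()
# across: near edge
for y in(.025,.01,-.005,-.02):
    us=np.arange(-.035,.035,.0005)
    P2=np.array([chord(0,u,y) for u in us]);v=map_coordinates(g,[P2[:,1],P2[:,0]],order=3)
    print(y,np.round(v[::4]).astype(int).tolist(),"u max grad %.1f"%(1e3*us[np.argmax(np.gradient(v))]))
for p in [(x,y,.066) for y in(-.0985,-.1055) for x in(-.035,.005)]: print(p,proj(s,W(p)))
crop(s,"cs5b.png",235,205,40,40,14)
E
```

```text
-0.012 0 rise at y=38.0 min at 42.5 | -0.012 -8 rise at y=39.0 min at 44.0 | 
-0.008 0 rise at y=39.0 min at 43.5 | -0.008 -8 rise at y=39.5 min at 44.0 | 
-0.004 0 rise at y=40.0 min at 44.5 | -0.004 -8 rise at y=40.5 min at 44.5 | 
0 0 rise at y=41.0 min at 45.5 | 0 -8 rise at y=40.5 min at 45.0 | 
0.004 0 rise at y=42.0 min at 46.0 | 0.004 -8 rise at y=41.0 min at 45.0 | 
0.008 0 rise at y=42.5 min at 46.5 | 0.008 -8 rise at y=41.5 min at 45.0 | 
0.012 0 rise at y=42.0 min at 47.0 | 0.012 -8 rise at y=40.5 min at 45.0 | 
0.025 [91, 96, 101, 108, 117, 126, 136, 145, 151, 153, 154, 154, 154, 154, 154, 154, 154, 155, 156, 156, 155, 155, 155, 155, 155, 153, 150, 144, 133, 121, 114, 111, 111, 111, 111] u max grad -24.5
0.01 [91, 95, 101, 109, 118, 130, 141, 149, 153, 154, 154, 155, 154, 154, 154, 154, 155, 155, 156, 156, 156, 156, 155, 155, 154, 153, 150, 143, 131, 119, 112, 110, 109, 110, 110] u max grad -25.0
-0.005 [90, 94, 101, 109, 118, 130, 141, 149, 153, 154, 155, 154, 155, 155, 154, 155, 156, 156, 157, 157, 156, 156, 156, 156, 155, 154, 151, 143, 132, 120, 113, 110, 109, 109, 109] u max grad -25.5
-0.02 [88, 94, 101, 108, 116, 128, 141, 149, 153, 154, 154, 155, 155, 155, 155, 156, 157, 157, 157, 157, 156, 156, 156, 156, 155, 154, 151, 143, 132, 121, 113, 110, 109, 109, 109] u max grad -25.0
(-0.035, -0.0985, 0.066) [246.91057415 223.59509129]
(0.005, -0.0985, 0.066) [261.86576819 217.34840988]
(-0.035, -0.1055, 0.066) [248.53475368 225.43277154]
(0.005, -0.1055, 0.066) [263.52918574 219.13010366]
```

View pics/cs5b.png

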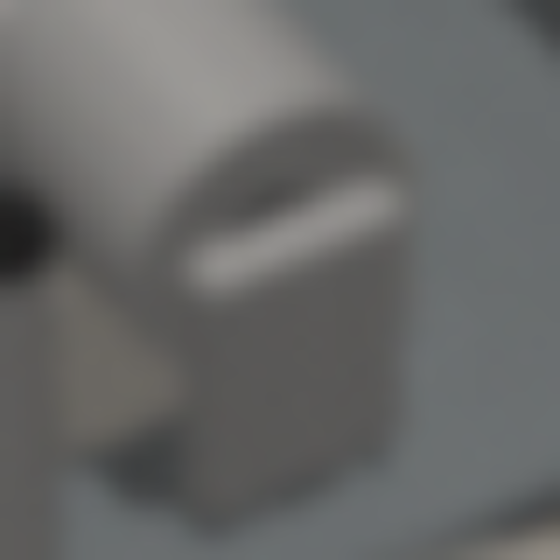

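```bash
python3 -m jog '[{"grip":1,"x":-35,"y":-3,"z":0,"rx":0,"ry":0,"rz":0},{"grip":1,"x":-35,"y":-3,"z":0,"rx":0,"ry":0,"rz":0},{"grip":1,"x":-35,"y":0,"z":0,"rx":0,"ry":0,"rz":0},{"grip":1,"x":-35,"y":0,"z":0,"rx":0,"ry":0,"rz":0},{"grip":1,"x":-15,"y":0,"z":30,"rx":0,"ry":0,"rz":0},{"grip":1,"x":0,"y":0,"z":25,"rx":0,"ry":0,"rz":0},{"grip":1,"x":0,"y":0,"z":5,"rx":0,"ry":0,"rz":0},{"grip":1,"x":0,"y":0,"z":0,"rx":0,"ry":0,"rz":0}]';python3 -m jog '[{"grip":1,"x":0,"y":0,"z":0,"rx":0,"ry":0,"rz":0},{"grip":1,"x":0,"y":0,"z":0,"rx":0,"ry":0,"rz":0}]';python3 -c "
from h import *
rep((-18,66,85))"
```

```text
time: 10.52
eef_pos: [0.5123, 0.0778, 0.2632]
tcp_rot: [0.688, 0.726, -0.002, -0.002]
contact_force: [0.0, 0.1, 0.7]
opening: 0.002
time: 10.68
eef_pos: [0.5142, 0.0791, 0.2673]
tcp_rot: [0.687, 0.727, 0.001, 0.001]
contact_force: [0.0, 0.4, 0.5]
opening: 0.004
t 10.68 tip stage mm [-15.5  62.5  94.3] F [0.  0.4 0.5] op 0.00 xyaw stage 90.0 z [ 0.003 -0.    -1.   ] q [-0.04  0.11  2.06 -0.    0.97 -1.67]
to target, tool mm: [ 3.5 -2.6  9.3]
```

```bash
python3 -m jog '[{"grip":1,"x":3.5,"y":-2,"z":4,"rx":0,"ry":0,"rz":0},{"grip":1,"x":0,"y":0,"z":4,"rx":0,"ry":0,"rz":0},{"grip":1,"x":0,"y":0,"z":0,"rx":0,"ry":0,"rz":0},{"grip":1,"x":0,"y":0,"z":0,"rx":0,"ry":0,"rz":0}]';python3 -c "
from h import *
rep((-18,66,85))";python3 -m jog '[{"grip":1,"x":0,"y":0,"z":1.5,"rx":0,"ry":0,"rz":0},{"grip":1,"x":0,"y":0,"z":1,"rx":0,"ry":0,"rz":0},{"grip":1,"x":0,"y":0,"z":0,"rx":0,"ry":0,"rz":0}]';python3 -c "
from h import *
rep((-18,66,85))"
```

```text
time: 11.02
eef_pos: [0.5116, 0.0828, 0.2583]
tcp_rot: [0.687, 0.727, 0.0, 0.0]
contact_force: [-0.5, 0.6, 1.4]
opening: 0.003
t 11.02 tip stage mm [-18.1  66.4  85.3] F [-0.5  0.6  1.4] op 0.00 xyaw stage 90.1 z [ 0.001  0.    -1.   ] q [-0.04  0.12  2.07  0.    0.96 -1.66]
to target, tool mm: [-0.4  0.1  0.3]
time: 11.27
eef_pos: [0.5126, 0.0826, 0.258]
tcp_rot: [0.687, 0.727, 0.001, 0.001]
contact_force: [-1.7, 1.3, 11.4]
opening: -0.001
t 11.27 tip stage mm [-16.8  66.2  85. ] F [-1.7  1.3 11.4] op -0.00 xyaw stage 90.0 z [ 0.003  0.    -1.   ] q [-0.04  0.12  2.06  0.    0.95 -1.66]
to target, tool mm: [-0.2 -1.2  0. ]
```

```bash
python3 -m jog '[{"grip":1,"x":0,"y":1.5,"z":0,"rx":0,"ry":0,"rz":0},{"grip":1,"x":0,"y":1.5,"z":0,"rx":0,"ry":0,"rz":0},{"grip":1,"x":0,"y":0,"z":0,"rx":0,"ry":0,"rz":0}]';python3 -c "
from h import *
rep()";python3 -m jog '[{"grip":1,"x":0,"y":0,"z":-10,"rx":0,"ry":0,"rz":0},{"grip":1,"x":0,"y":0,"z":-30,"rx":0,"ry":0,"rz":0},{"grip":1,"x":10,"y":0,"z":-30,"rx":0,"ry":0,"rz":0},{"grip":1,"x":35,"y":0,"z":0,"rx":0,"ry":0,"rz":0},{"grip":1,"x":35,"y":0,"z":0,"rx":0,"ry":0,"rz":0},{"grip":1,"x":35,"y":0,"z":0,"rx":0,"ry":0,"rz":0},{"grip":1,"x":35,"y":0,"z":0,"rx":0,"ry":0,"rz":0},{"grip":1,"x":0,"y":0,"z":0,"rx":0,"ry":0,"rz":0}]'
cat > chk.py <<'E'
import sys
from m import *
from scipy.ndimage import map_coordinates
tag=sys.argv[1]
try: t=load("top"+tag);s=load("scene"+tag)
except Exception: t=snap("top","top"+tag);s=snap("scene","scene"+tag)
print("flat",edges(t,list(range(224,250))),"stops",edges(t,[193,194])[:2],edges(t,[276,277])[:2])
g=cv2.cvtColor(t['frame'],cv2.COLOR_RGB2GRAY);print(g[193:217,224:250].mean(1).round().astype(int).tolist())
g=cv2.cvtColor(s["frame"],cv2.COLOR_RGB2GRAY).astype(float)
def chord(a,u,y):
    th=np.radians(a); n=np.array([np.sin(th),np.cos(th)]);tt=np.array([np.cos(th),-np.sin(th)])
    q=.019*n+u*tt; return proj(s,W((-.015+q[0],y,.058+q[1])))
for a in(-12,-8,-4,0,4,8,12):
    us=np.arange(-.013,.0131,.001);rise=[];mn=[]
    for u in us:
        ys=np.arange(.060,.025,-.0005); P2=np.array([chord(a,u,y) for y in ys])
        v=map_coordinates(g,[P2[:,1],P2[:,0]],order=3);rise.append(ys[np.argmax(np.gradient(v))]);mn.append(ys[np.argmin(v[:50])])
    print(a,"slope rise %.3f min %.3f"%(np.polyfit(us,rise,1)[0],np.polyfit(us,mn,1)[0]))
crop(t,"ct%s.png"%tag,185,180,105,45,7);crop(s,"cs%s.png"%tag,200,160,70,80,7)
E
python3 chk.py 5; python3 chk.py 6
```

```text
time: 11.52
eef_pos: [0.5157, 0.0827, 0.258]
tcp_rot: [0.687, 0.727, 0.001, 0.001]
contact_force: [-2.2, 0.5, 10.2]
opening: -0.002
t 11.52 tip stage mm [-13.5  65.9  85.1] F [-2.2  0.5 10.2] op -0.00 xyaw stage 90.0 z [ 0.004 -0.    -1.   ] q [-0.04  0.13  2.06  0.    0.95 -1.66]
time: 12.18
eef_pos: [0.5048, 0.2366, 0.3255]
tcp_rot: [0.685, 0.728, 0.001, -0.001]
contact_force: [0.2, -1.1, 0.1]
opening: 0.004
flat [(np.float64(195.75), np.float64(31.0)), (np.float64(212.75), np.float64(-35.0)), (np.float64(218.8), np.float64(31.0))] stops [(np.float64(196.65), np.float64(25.0)), (np.float64(211.8), np.float64(-36.0))] [(np.float64(196.35), np.float64(21.0)), (np.float64(211.5), np.float64(-43.0))]
[122, 124, 140, 168, 191, 193, 193, 193, 193, 193, 196, 195, 192, 191, 191, 192, 192, 192, 190, 174, 141, 111, 88, 71]
-12 slope rise 0.023 min -0.013
-8 slope rise 0.080 min 0.050
-4 slope rise 0.133 min 0.129
0 slope rise 0.189 min 0.191
4 slope rise 0.242 min 0.247
8 slope rise 0.295 min 0.310
12 slope rise 0.352 min 0.366
flat [(np.float64(194.8), np.float64(38.0)), (np.float64(211.55), np.float64(-31.0)), (np.float64(214.9), np.float64(-20.0)), (np.float64(218.8), np.float64(31.0))] stops [(np.float64(196.75), np.float64(24.0)), (np.float64(211.85), np.float64(-36.0))] [(np.float64(196.3), np.float64(20.0)), (np.float64(211.55), np.float64(-43.0))]
[120, 127, 161, 188, 191, 189, 190, 190, 190, 193, 192, 188, 187, 189, 190, 189, 190, 189, 174, 144, 124, 109, 89, 72]
-12 slope rise 0.052 min -0.440
-8 slope rise 0.014 min -0.181
-4 slope rise 0.028 min 0.009
0 slope rise 0.052 min 0.083
4 slope rise 0.127 min 0.150
8 slope rise 0.196 min 0.211
12 slope rise 0.255 min 0.277
```

```bash
python3 -c "
import cv2,numpy as np
a=cv2.imread('pics/cs6.png');b=cv2.imread('pics/cs5.png');cv2.imwrite('pics/cmp.png',cv2.resize(np.hstack([b,a]),None,fx=.8,fy=.8))"
```

```text
(no output)
```

View pics/cmp.png

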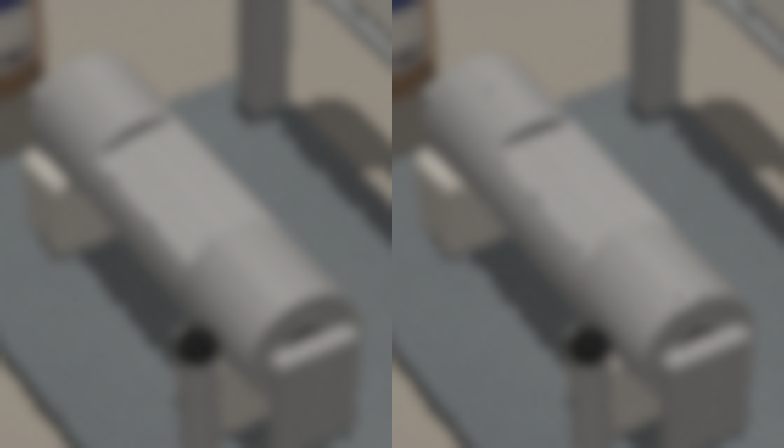

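View pics/ct6.png

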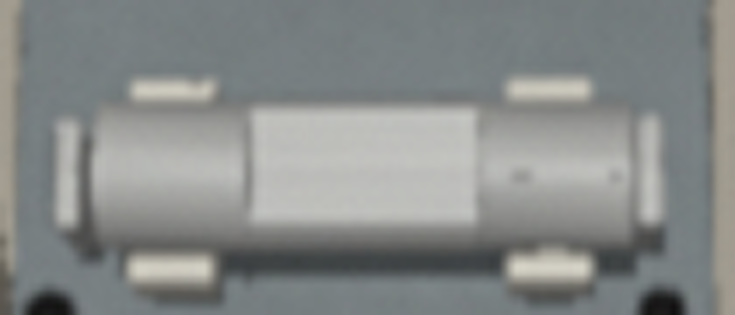

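```bash
cat > c2.py <<'E'
import sys
from h import *
from scipy.ndimage import map_coordinates
s=load("scene"+sys.argv[1]);g=cv2.cvtColor(s["frame"],cv2.COLOR_RGB2GRAY).astype(float)
# level-edge reference: right end stop top, profile along y at several x
xs=np.arange(-.030,.0005,.002);pk=[]
for x in xs:
    ys=np.arange(-.09,-.118,-.0005);Q=np.array([proj(s,W((x,y,.066))) for y in ys]);v=map_coordinates(g,[Q[:,1],Q[:,0]],order=3)
    pk.append(ys[np.argmax(v)])
print("stop ridge y mm",np.round(np.array(pk)*1e3,1),"slope %.3f"%np.polyfit(xs,pk,1)[0])
# left wall: ridge-free darkest & half rise per u at level 77mm
us=np.arange(-.014,.0145,.002)
for lab,fn in(("rise",1),("dark",0)):
  o=[]
  for u in us:
    ys=np.arange(.058,.028,-.0005);Q=np.array([proj(s,W((-.015+u,y,.077))) for y in ys]);v=map_coordinates(g,[Q[:,1],Q[:,0]],order=3)
    j=np.argmin(v[:40]); k=j+np.argmax(np.gradient(v)[j:j+16]); o.append(ys[k] if fn else ys[j])
  print(lab,np.round(np.array(o)*1e3,1))
E
python3 c2.py 6; python3 c2.py 5
python3 - <<'E'
from h import *
t=load("top6");s=load("scene6")
for c,x0,y0,w,h,k,n in((s,212,165,34,34,16,"w6.png"),):
    im=cv2.convertScaleAbs(cv2.resize(c["frame"][y0:y0+h,x0:x0+w,::-1],None,fx=k,fy=k,interpolation=cv2.INTER_CUBIC),alpha=2.2,beta=-140);cv2.imwrite("pics/"+n,im)
E
```

```text
stop ridge y mm [-102.5 -102.5 -102.  -102.5 -102.5 -102.5 -102.5 -102.5 -102.5 -102.5
 -102.5 -102.5 -102.  -102.  -102.  -102. ] slope 0.014
rise [36.5 39.  38.5 39.  39.5 40.  40.  40.  40.  40.  40.  40.5 40.  40.
 40. ]
dark [42.5 42.5 43.  43.5 43.5 43.5 44.  44.5 44.5 44.5 44.5 45.  44.5 44.5
 45. ]
stop ridge y mm [-102.5 -102.  -102.  -102.5 -102.5 -102.5 -102.5 -102.5 -102.5 -102.5
 -102.5 -102.5 -102.5 -102.5 -102.5 -102.5] slope -0.009
rise [37.  38.  38.5 39.  40.  40.  40.5 41.  41.5 42.  42.5 42.5 42.  42.
 42.5]
dark [42.  42.5 42.5 43.5 44.  44.5 45.  45.5 45.5 46.  46.5 46.5 46.5 47.
 47. ]
```

View pics/w6.png

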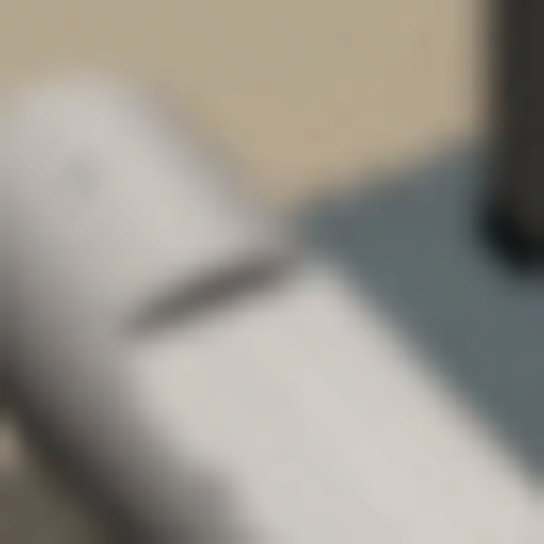

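The right panel shows the chord of the flat's end step level to within 2° of the level end-stop reference, and the top view puts the flat's centre at about +1°. I take the roll as done and measure the cover next.

```bash
python3 - <<'E'
from h import *
t=load("top6");s=load("scene6")
for th in(1.6,1.7,1.75,1.8,1.85,1.9):
    print(th,[np.round(proj(c,W((.09-.174*np.cos(th),y,.1+.174*np.sin(th)))),1).tolist() for c in(t,s) for y in(.118,-.118)])
crop(t,"cov_t.png",170,95,130,80,6);crop(s,"cov_s.png",235,80,100,120,5)
rep()
E
```

```text
1.6 [[177.3, 133.0], [290.3, 132.9], [246.5, 86.8], [306.5, 132.4]]
1.7 [[177.7, 125.4], [290.1, 125.3], [252.7, 85.6], [313.1, 130.7]]
1.75 [[177.9, 121.7], [290.0, 121.6], [255.7, 85.3], [316.4, 130.1]]
1.8 [[178.2, 118.2], [289.8, 118.1], [258.7, 85.1], [319.5, 129.7]]
1.85 [[178.4, 114.9], [289.7, 114.8], [261.6, 85.2], [322.6, 129.5]]
1.9 [[178.8, 111.7], [289.5, 111.6], [264.5, 85.4], [325.6, 129.5]]
t 12.28 tip stage mm [-16.2 216.9 152. ] F [ 0.2 -0.1 -0.7] op -0.00 xyaw stage 90.2 z [-0.001 -0.001 -1.   ] q [ 0.25  0.11  1.94 -0.    1.1  -1.38]
```

View pics/cov_t.png

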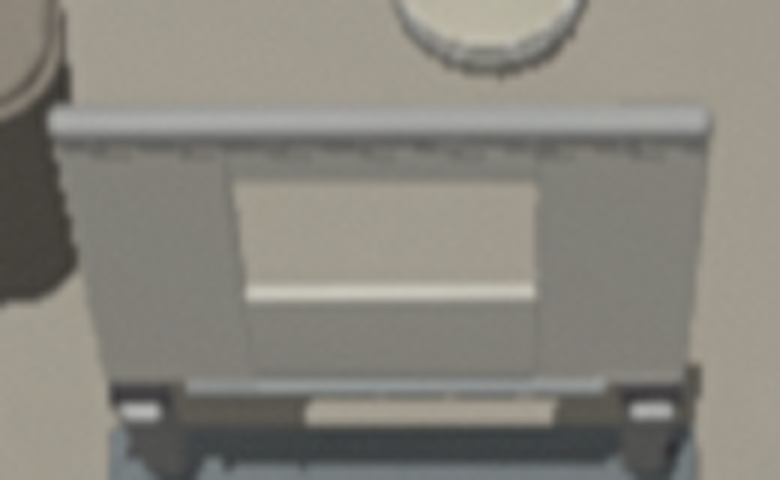

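View pics/cov_s.png

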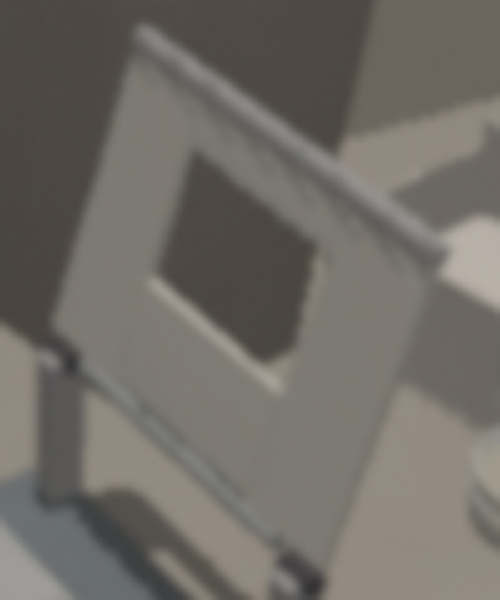

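```bash
python3 -m jog '[{"grip":1,"x":0,"y":0,"z":-35,"rx":0,"ry":0,"rz":0},{"grip":1,"x":0,"y":0,"z":-35,"rx":0,"ry":0,"rz":0},{"grip":1,"x":0,"y":0,"z":-35,"rx":0,"ry":0,"rz":0},{"grip":1,"x":-10,"y":0,"z":-35,"rx":0,"ry":0,"rz":0},{"grip":1,"x":-30,"y":0,"z":-20,"rx":0,"ry":0,"rz":0},{"grip":1,"x":-35,"y":0,"z":0,"rx":0,"ry":0,"rz":0},{"grip":1,"x":-35,"y":0,"z":0,"rx":0,"ry":0,"rz":0},{"grip":1,"x":-35,"y":0,"z":0,"rx":0,"ry":0,"rz":0}]'; python3 -m jog '[{"grip":1,"x":-35,"y":0,"z":0,"rx":0,"ry":0,"rz":0},{"grip":1,"x":-35,"y":0,"z":0,"rx":0,"ry":0,"rz":0},{"grip":1,"x":-30,"y":10,"z":0,"rx":0,"ry":0,"rz":0},{"grip":1,"x":0,"y":20,"z":0,"rx":0,"ry":0,"rz":0},{"grip":1,"x":0,"y":20,"z":0,"rx":0,"ry":0,"rz":0},{"grip":1,"x":0,"y":0,"z":0,"rx":0,"ry":0,"rz":0}]';python3 -c "
from h import *
rep((185,-30,310))
for th in np.arange(1.85,-.01,-.1):
    x1=90-155*np.cos(th)+3.5*np.sin(th)+11;z=100+155*np.sin(th)+3.5*np.cos(th)
    x2=90-174*np.cos(th)+6*np.sin(th)+11
    print(round(th,2),round(x1,1),round(x2,1),round(z,1))
"
```

```text
time: 12.95
eef_pos: [0.5136, 0.085, 0.4859]
tcp_rot: [0.687, 0.727, 0.0, 0.001]
contact_force: [0.3, -0.7, -1.0]
opening: -0.001
time: 13.45
eef_pos: [0.5711, -0.012, 0.4844]
tcp_rot: [0.688, 0.726, -0.0, -0.0]
contact_force: [-0.0, -0.6, -0.3]
opening: -0.002
t 13.45 tip stage mm [ 35.7 -31.7 311.4] F [-0.  -0.6 -0.3] op -0.00 xyaw stage 89.8 z [-0. -0. -1.] q [-0.2   0.01  1.74 -0.    1.39 -1.82]
to target, tool mm: [  2.2 149.3   1.4]
1.85 147.1 154.7 248.0
1.75 132.1 137.9 251.9
1.65 116.8 120.7 254.2
1.55 101.3 103.4 255.0
1.45 85.8 86.0 254.3
1.35 70.5 68.7 252.0
1.25 55.4 51.8 248.2
1.15 40.9 35.4 242.9
1.05 26.9 19.6 236.2
0.95 13.7 4.7 228.1
0.85 1.3 -9.3 218.8
0.75 -10.0 -22.2 208.2
0.65 -20.3 -33.9 196.6
0.55 -29.3 -44.2 184.0
0.45 -37.0 -53.1 170.6
0.35 -43.4 -60.4 156.4
0.25 -48.3 -66.1 141.7
0.15 -51.7 -70.1 126.6
0.05 -53.6 -72.5 111.2
```

```bash
python3 -m jog '[{"grip":1,"x":0,"y":30,"z":0,"rx":0,"ry":0,"rz":0},{"grip":1,"x":0,"y":30,"z":0,"rx":0,"ry":0,"rz":0},{"grip":1,"x":0,"y":30,"z":0,"rx":0,"ry":0,"rz":0},{"grip":1,"x":0,"y":30,"z":0,"rx":0,"ry":0,"rz":0},{"grip":1,"x":0,"y":30,"z":0,"rx":0,"ry":0,"rz":0},{"grip":1,"x":0,"y":0,"z":0,"rx":0,"ry":0,"rz":0},{"grip":1,"x":0,"y":0,"z":0,"rx":0,"ry":0,"rz":0}]';python3 -c "
from h import *
rep((185,-30,247))
t=snap('top','top7');crop(t,'ct7.png',150,80,160,120,5)
s=snap('scene','scene7');crop(s,'cs7.png',220,30,120,140,4)"
```

```text
time: 14.03
eef_pos: [0.7199, -0.0019, 0.4831]
tcp_rot: [0.687, 0.727, -0.001, -0.002]
contact_force: [-0.0, -0.2, -0.2]
opening: -0.003
t 14.03 tip stage mm [184.2 -29.9 310.1] F [-0.  -0.2 -0.2] op -0.00 xyaw stage 90.0 z [-0.004  0.    -1.   ] q [-0.14  0.34  1.37 -0.    1.44 -1.77]
to target, tool mm: [-0.1  1.1 63.1]
```

View pics/cs7.png

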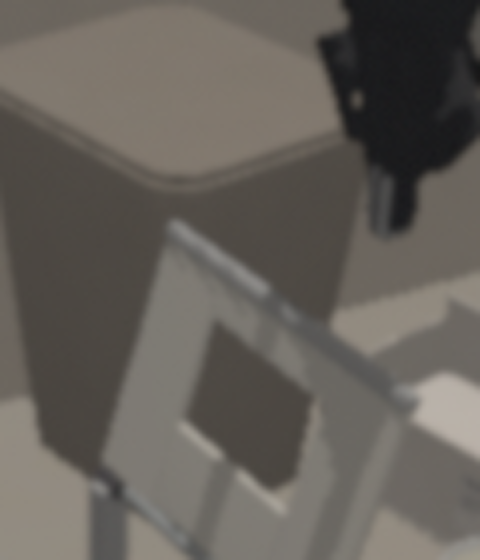

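The fingertip, at (390,230), hangs behind and above the cover edge with clear space around it. I lower it and pull toward the robot.

```bash
python3 -m jog '[{"grip":1,"x":0,"y":0,"z":16,"rx":0,"ry":0,"rz":0},{"grip":1,"x":0,"y":0,"z":16,"rx":0,"ry":0,"rz":0},{"grip":1,"x":0,"y":0,"z":16,"rx":0,"ry":0,"rz":0},{"grip":1,"x":0,"y":0,"z":14,"rx":0,"ry":0,"rz":0},{"grip":1,"x":0,"y":-8,"z":0,"rx":0,"ry":0,"rz":0},{"grip":1,"x":0,"y":-8,"z":0,"rx":0,"ry":0,"rz":0},{"grip":1,"x":0,"y":-6,"z":0,"rx":0,"ry":0,"rz":0},{"grip":1,"x":0,"y":0,"z":0,"rx":0,"ry":0,"rz":0}]';python3 -c "
from h import *
rep((155,-30,247))"
```

```text
time: 14.8
eef_pos: [0.6963, -0.0023, 0.4256]
tcp_rot: [0.687, 0.727, 0.001, 0.001]
contact_force: [-0.1, -0.5, 0.1]
opening: -0.003
t 14.80 tip stage mm [161.8 -29.1 252.6] F [-0.1 -0.5  0.1] op -0.00 xyaw stage 90.0 z [ 0.003 -0.    -1.   ] q [-0.15  0.32  1.5  -0.    1.32 -1.78]
to target, tool mm: [-0.9 -6.8  5.6]
```

```bash
python3 -m jog '[{"grip":1,"x":0,"y":-4,"z":2,"rx":0,"ry":0,"rz":0},{"grip":1,"x":0,"y":-4,"z":2,"rx":0,"ry":0,"rz":0},{"grip":1,"x":0,"y":-4,"z":0,"rx":0,"ry":0,"rz":0},{"grip":1,"x":0,"y":-4,"z":0,"rx":0,"ry":0,"rz":0},{"grip":1,"x":0,"y":-4,"z":0,"rx":0,"ry":0,"rz":0},{"grip":1,"x":0,"y":-4,"z":0,"rx":0,"ry":0,"rz":0}]';python3 -c "
from h import *
rep((130,-30,252))
t=snap('top','top8');crop(t,'ct8.png',150,80,160,120,5)"
```

```text
time: 15.3
eef_pos: [0.6733, -0.0036, 0.4198]
tcp_rot: [0.687, 0.727, 0.0, 0.001]
contact_force: [4.1, 0.2, 3.1]
opening: -0.002
t 15.30 tip stage mm [138.5 -29.1 246.8] F [4.1 0.2 3.1] op -0.00 xyaw stage 90.0 z [ 0.001 -0.    -1.   ] q [-0.16  0.27  1.57  0.    1.3  -1.78]
to target, tool mm: [-0.9 -8.5 -5.2]
```

View pics/ct8.png

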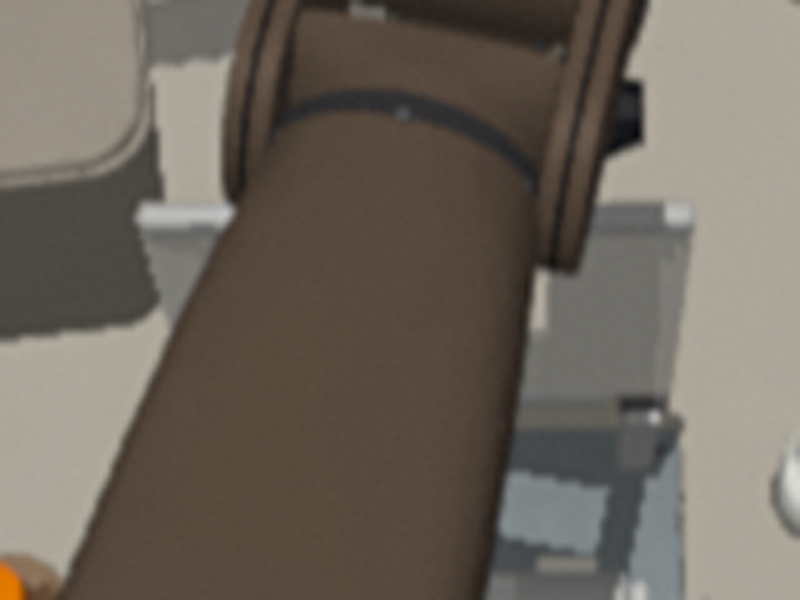

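```bash
python3 -m jog '[{"grip":1,"x":0,"y":-6,"z":-1,"rx":0,"ry":0,"rz":0},{"grip":1,"x":0,"y":-6,"z":-1,"rx":0,"ry":0,"rz":0},{"grip":1,"x":0,"y":-6,"z":-1,"rx":0,"ry":0,"rz":0},{"grip":1,"x":0,"y":-6,"z":-1,"rx":0,"ry":0,"rz":0},{"grip":1,"x":0,"y":-6,"z":-1,"rx":0,"ry":0,"rz":0},{"grip":1,"x":0,"y":-6,"z":-1,"rx":0,"ry":0,"rz":0},{"grip":1,"x":0,"y":-6,"z":0,"rx":0,"ry":0,"rz":0},{"grip":1,"x":0,"y":-6,"z":0,"rx":0,"ry":0,"rz":0}]';python3 -c "
from h import *
rep((86,-30,254))";  python3 -m jog '[{"grip":1,"x":0,"y":-6,"z":1,"rx":0,"ry":0,"rz":0},{"grip":1,"x":0,"y":-6,"z":1,"rx":0,"ry":0,"rz":0},{"grip":1,"x":0,"y":-6,"z":1,"rx":0,"ry":0,"rz":0},{"grip":1,"x":0,"y":-6,"z":1.5,"rx":0,"ry":0,"rz":0},{"grip":1,"x":0,"y":-6,"z":1.5,"rx":0,"ry":0,"rz":0},{"grip":1,"x":0,"y":-6,"z":1.5,"rx":0,"ry":0,"rz":0}]';python3 -c "
from h import *
rep((55,-30,248))"
```

```text
time: 16.02
eef_pos: [0.6248, -0.0063, 0.4243]
tcp_rot: [0.687, 0.727, -0.0, -0.001]
contact_force: [2.8, -0.9, -2.3]
opening: -0.005
t 16.02 tip stage mm [ 89.4 -28.9 251.3] F [ 2.8 -0.9 -2.3] op -0.00 xyaw stage 90.0 z [-0.002  0.001 -1.   ] q [-0.17  0.16  1.69  0.    1.29 -1.8 ]
to target, tool mm: [-1.1 -3.4 -2.7]
time: 16.52
eef_pos: [0.5891, -0.0083, 0.4179]
tcp_rot: [0.687, 0.727, 0.0, 0.0]
contact_force: [2.8, 0.3, -1.1]
opening: -0.002
t 16.52 tip stage mm [ 54.  -29.  244.9] F [ 2.8  0.3 -1.1] op -0.00 xyaw stage 90.0 z [ 0.001  0.    -1.   ] q [-0.19  0.09  1.78  0.    1.27 -1.81]
to target, tool mm: [-1.   1.  -3.1]
```

```bash
python3 -m jog '[{"grip":1,"x":0,"y":-7,"z":2,"rx":0,"ry":0,"rz":0},{"grip":1,"x":0,"y":-7,"z":2.5,"rx":0,"ry":0,"rz":0},{"grip":1,"x":0,"y":-7,"z":3.3,"rx":0,"ry":0,"rz":0},{"grip":1,"x":0,"y":-7,"z":3.5,"rx":0,"ry":0,"rz":0},{"grip":1,"x":0,"y":-6.5,"z":4,"rx":0,"ry":0,"rz":0},{"grip":1,"x":0,"y":-6.5,"z":4,"rx":0,"ry":0,"rz":0},{"grip":1,"x":0,"y":-6,"z":4.5,"rx":0,"ry":0,"rz":0},{"grip":1,"x":0,"y":-6,"z":4.5,"rx":0,"ry":0,"rz":0}]';python3 -c "
from h import *
rep((1,-30,219))"
```

```text
time: 17.18
eef_pos: [0.5361, -0.0115, 0.3891]
tcp_rot: [0.687, 0.727, -0.0, -0.0]
contact_force: [1.8, 0.5, -0.3]
opening: 0.0
t 17.18 tip stage mm [  0.8 -29.2 216.1] F [ 1.8  0.5 -0.3] op 0.00 xyaw stage 90.0 z [-0. -0. -1.] q [-0.21 -0.01  1.93 -0.    1.22 -1.84]
to target, tool mm: [-0.8  0.2 -2.9]
```

```bash
python3 -m jog '[{"grip":1,"x":0,"y":-5.5,"z":5,"rx":0,"ry":0,"rz":0},{"grip":1,"x":0,"y":-5.5,"z":5,"rx":0,"ry":0,"rz":0},{"grip":1,"x":0,"y":-5,"z":5.5,"rx":0,"ry":0,"rz":0},{"grip":1,"x":0,"y":-5,"z":5.5,"rx":0,"ry":0,"rz":0},{"grip":1,"x":0,"y":-4.5,"z":6,"rx":0,"ry":0,"rz":0},{"grip":1,"x":0,"y":-4.5,"z":6,"rx":0,"ry":0,"rz":0},{"grip":1,"x":0,"y":-4,"z":6.5,"rx":0,"ry":0,"rz":0},{"grip":1,"x":0,"y":-4,"z":6.5,"rx":0,"ry":0,"rz":0}]';python3 -c "
from h import *
rep((-37,-30,170.6))
t=snap('top','top9');crop(t,'ct9.png',150,100,160,120,5)
s=snap('scene','scene9');crop(s,'cs9.png',170,60,150,180,3.3)"
```

```text
time: 17.85
eef_pos: [0.4984, -0.0136, 0.3427]
tcp_rot: [0.687, 0.727, 0.0, 0.0]
contact_force: [1.1, -0.5, 0.7]
opening: 0.001
t 17.85 tip stage mm [-36.9 -29.1 169.7] F [ 1.1 -0.5  0.7] op 0.00 xyaw stage 90.0 z [ 0. -0. -1.] q [-0.23 -0.05  2.06 -0.    1.13 -1.86]
to target, tool mm: [-0.9 -0.1 -0.9]
```

View pics/cs9.png

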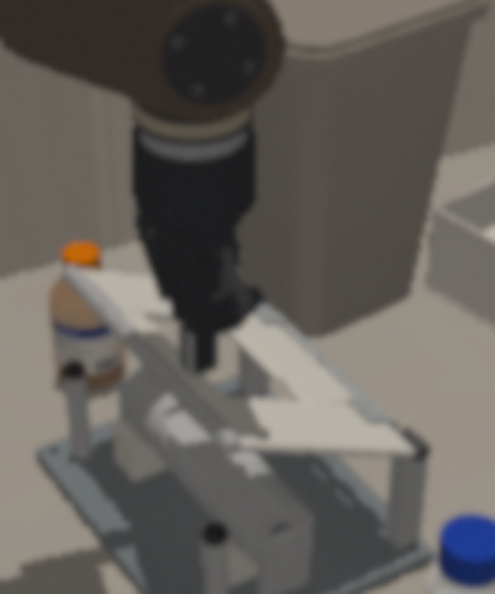

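```bash
python3 -m jog '[{"grip":1,"x":0,"y":-4,"z":6.5,"rx":0,"ry":0,"rz":0},{"grip":1,"x":0,"y":-4,"z":7,"rx":0,"ry":0,"rz":0},{"grip":1,"x":0,"y":-3.5,"z":7,"rx":0,"ry":0,"rz":0},{"grip":1,"x":0,"y":-3,"z":7,"rx":0,"ry":0,"rz":0},{"grip":1,"x":0,"y":-2,"z":7,"rx":0,"ry":0,"rz":0}]';python3 -c "
from h import *
rep((-53,-30,126.6))
t=snap('top','top10')
s=snap('scene','scene10');crop(s,'cs10.png',170,60,150,180,3.3)"
```

```text
time: 18.37
eef_pos: [0.4819, -0.0145, 0.3081]
tcp_rot: [0.687, 0.727, -0.0, -0.0]
contact_force: [2.3, -1.2, 0.9]
opening: -0.001
t 18.37 tip stage mm [-53.5 -29.1 135.1] F [ 2.3 -1.2  0.9] op -0.00 xyaw stage 90.0 z [-0. -0. -1.] q [-0.24 -0.04  2.12 -0.    1.06 -1.87]
to target, tool mm: [-0.9  0.5  8.5]
```

View pics/cs10.png

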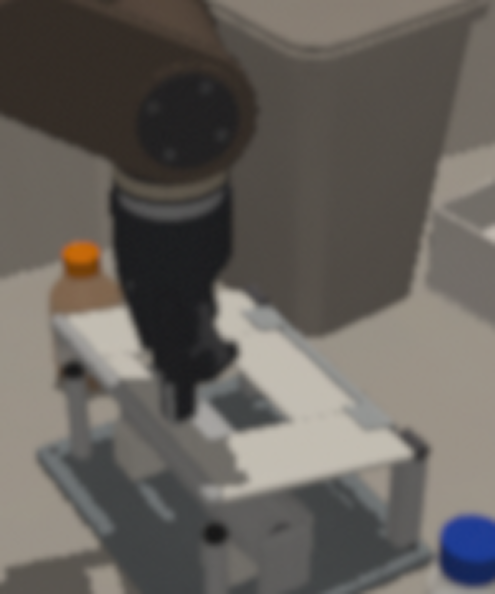

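```bash
python3 -c "
from h import *
s=load('scene10')
for th in(0,.1,.15,.2,.25,.3): print(th,np.round(proj(s,W((.09-.174*np.cos(th),-.118,.1+.174*np.sin(th)))),1))"
python3 -m jog '[{"grip":1,"x":0,"y":1,"z":5,"rx":0,"ry":0,"rz":0},{"grip":1,"x":0,"y":0.5,"z":5,"rx":0,"ry":0,"rz":0},{"grip":1,"x":0,"y":0,"z":4,"rx":0,"ry":0,"rz":0},{"grip":1,"x":0,"y":0,"z":4,"rx":0,"ry":0,"rz":0}]';python3 -c "
from h import *
rep((-53,-30,110))"
```

```text
0 [232.  225.6]
0.1 [232.2 219.4]
0.15 [232.6 216.2]
0.2 [233.2 213. ]
0.25 [233.9 209.6]
0.3 [234.8 206.2]
time: 18.8
eef_pos: [0.4839, -0.0144, 0.2905]
tcp_rot: [0.687, 0.727, -0.0, -0.0]
contact_force: [-0.9, -0.5, 0.8]
opening: 0.002
t 18.80 tip stage mm [-51.5 -29.1 117.5] F [-0.9 -0.5  0.8] op 0.00 xyaw stage 90.0 z [-0.001 -0.    -1.   ] q [-0.24 -0.01  2.13 -0.    1.02 -1.87]
to target, tool mm: [-0.9 -1.4  7.5]
```

```bash
python3 -m jog '[{"grip":1,"x":0,"y":0,"z":3,"rx":0,"ry":0,"rz":0},{"grip":1,"x":0,"y":0,"z":3,"rx":0,"ry":0,"rz":0},{"grip":1,"x":0,"y":0,"z":2,"rx":0,"ry":0,"rz":0},{"grip":1,"x":0,"y":0,"z":0,"rx":0,"ry":0,"rz":0}]';python3 -c "
from h import *
rep((-53,-30,104))"; python3 -m jog '[{"grip":1,"x":0,"y":0,"z":1.5,"rx":0,"ry":0,"rz":0},{"grip":1,"x":0,"y":0,"z":1.5,"rx":0,"ry":0,"rz":0},{"grip":1,"x":0,"y":0,"z":0,"rx":0,"ry":0,"rz":0}]';python3 -c "
from h import *
rep((-53,-30,104))"
```

```text
time: 19.13
eef_pos: [0.4837, -0.0144, 0.2824]
tcp_rot: [0.687, 0.727, -0.0, -0.0]
contact_force: [-0.5, -0.3, -0.0]
opening: -0.003
t 19.13 tip stage mm [-51.7 -29.  109.4] F [-0.5 -0.3 -0. ] op -0.00 xyaw stage 90.0 z [-0.  0. -1.] q [-0.24  0.    2.13  0.    1.   -1.87]
to target, tool mm: [-1.  -1.3  5.4]
time: 19.38
eef_pos: [0.4838, -0.0144, 0.2798]
tcp_rot: [0.687, 0.727, 0.0, 0.0]
contact_force: [-0.2, 0.6, 0.3]
opening: -0.001
t 19.38 tip stage mm [-51.4 -29.1 106.8] F [-0.2  0.6  0.3] op -0.00 xyaw stage 90.0 z [ 0. -0. -1.] q [-0.24  0.01  2.14  0.    1.   -1.87]
to target, tool mm: [-0.9 -1.6  2.8]
```

```bash
python3 -m jog '[{"grip":1,"x":0,"y":0,"z":1.5,"rx":0,"ry":0,"rz":0},{"grip":1,"x":0,"y":0,"z":1.5,"rx":0,"ry":0,"rz":0},{"grip":1,"x":0,"y":0,"z":0,"rx":0,"ry":0,"rz":0},{"grip":1,"x":0,"y":0,"z":0,"rx":0,"ry":0,"rz":0}]';python3 -c "
from h import *
rep((-53,-30,104))
s=snap('scene','scene11');crop(s,'cs11.png',170,100,150,150,4)"
```

```text
time: 19.72
eef_pos: [0.4839, -0.0144, 0.277]
tcp_rot: [0.687, 0.727, 0.0, 0.0]
contact_force: [0.6, -0.0, 0.9]
opening: 0.002
t 19.72 tip stage mm [-51.3 -29.1 104. ] F [ 0.6 -0.   0.9] op 0.00 xyaw stage 90.0 z [ 0.001 -0.    -1.   ] q [-0.24  0.01  2.14  0.    0.99 -1.87]
to target, tool mm: [-0.9 -1.7 -0. ]
```

View pics/cs11.png

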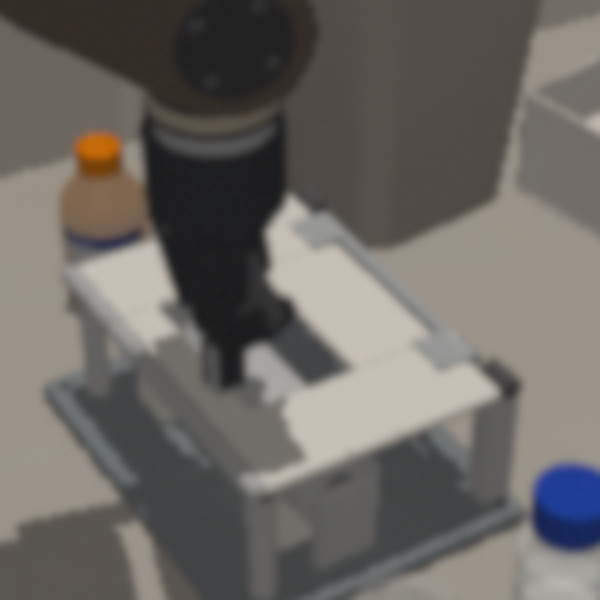

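The cover's front right corner, at (252,485), is meeting its post. I press lightly to seat it.

```bash
python3 -m jog '[{"grip":1,"x":0,"y":0,"z":1,"rx":0,"ry":0,"rz":0},{"grip":1,"x":0,"y":0,"z":1,"rx":0,"ry":0,"rz":0},{"grip":1,"x":0,"y":0,"z":0,"rx":0,"ry":0,"rz":0}]'; python3 -m jog '[{"grip":1,"x":0,"y":0,"z":0.7,"rx":0,"ry":0,"rz":0},{"grip":1,"x":0,"y":0,"z":0,"rx":0,"ry":0,"rz":0}]'
```

```text
time: 20.02
eef_pos: [0.4842, -0.0144, 0.2768]
tcp_rot: [0.687, 0.727, -0.0, -0.0]
contact_force: [-5.6, 0.6, 10.6]
opening: -0.003
time: 20.18
eef_pos: [0.4843, -0.0144, 0.2768]
tcp_rot: [0.687, 0.727, -0.0, -0.0]
contact_force: [-7.4, 1.0, 14.7]
opening: -0.004
```

```bash
python3 -m jog '[{"grip":1,"x":0,"y":0,"z":-2,"rx":0,"ry":0,"rz":0},{"grip":1,"x":0,"y":0,"z":-4,"rx":0,"ry":0,"rz":0},{"grip":1,"x":0,"y":0,"z":-10,"rx":0,"ry":0,"rz":0},{"grip":1,"x":0,"y":0,"z":-30,"rx":0,"ry":0,"rz":0},{"grip":1,"x":0,"y":0,"z":-35,"rx":0,"ry":0,"rz":0},{"grip":1,"x":0,"y":0,"z":-35,"rx":0,"ry":0,"rz":0},{"grip":1,"x":35,"y":0,"z":-10,"rx":0,"ry":0,"rz":0},{"grip":1,"x":35,"y":0,"z":0,"rx":0,"ry":0,"rz":0}]';python3 -m jog '[{"grip":1,"x":38,"y":0,"z":0,"rx":0,"ry":0,"rz":0},{"grip":1,"x":38,"y":0,"z":0,"rx":0,"ry":0,"rz":0},{"grip":1,"x":38,"y":0,"z":0,"rx":0,"ry":0,"rz":0},{"grip":1,"x":38,"y":0,"z":0,"rx":0,"ry":0,"rz":0},{"grip":1,"x":38,"y":0,"z":0,"rx":0,"ry":0,"rz":0},{"grip":1,"x":38,"y":0,"z":0,"rx":0,"ry":0,"rz":0},{"grip":1,"x":38,"y":0,"z":0,"rx":0,"ry":0,"rz":0},{"grip":1,"x":0,"y":0,"z":0,"rx":0,"ry":0,"rz":0}]';python3 -c "
from h import *
rep()
t=snap('top','top12');crop(t,'ct12.png',130,130,210,120,3.8)
s=snap('scene','scene12');crop(s,'cs12.png',170,120,160,130,4.5)
g=cv2.cvtColor(t['frame'],cv2.COLOR_RGB2GRAY)
for th in (0,.02,.05): print(th,proj(s,W((.09-.174*np.cos(th),-.118,.1+.174*np.sin(th)-.0035))),proj(t,W((.09-.174*np.cos(th),0,.1+.174*np.sin(th)))))"
```

```text
time: 20.85
eef_pos: [0.4809, 0.0551, 0.4058]
tcp_rot: [0.688, 0.725, 0.003, 0.004]
contact_force: [0.8, -0.0, 0.1]
opening: -0.0
time: 21.52
eef_pos: [0.4635, 0.3259, 0.4006]
tcp_rot: [0.685, 0.729, 0.001, -0.001]
contact_force: [0.5, -0.6, 0.1]
opening: -0.001
t 21.52 tip stage mm [-52.5 312.2 227.6] F [ 0.5 -0.6  0.1] op -0.00 xyaw stage 90.3 z [-0.     0.003 -1.   ] q [ 0.43  0.05  1.85  0.    1.24 -1.2 ]
0 [232.07159594 226.76104193] [236.12694916 229.24446904]
0.02 [232.05428111 225.57366331] [236.07716413 229.03622647]
0.05 [232.08151804 223.76138556] [236.0022745  228.66662507]
```

View pics/ct12.png

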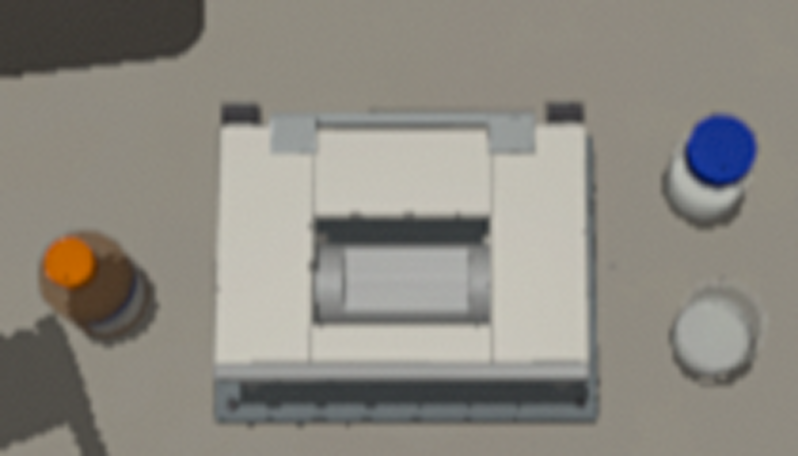

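View pics/cs12.png

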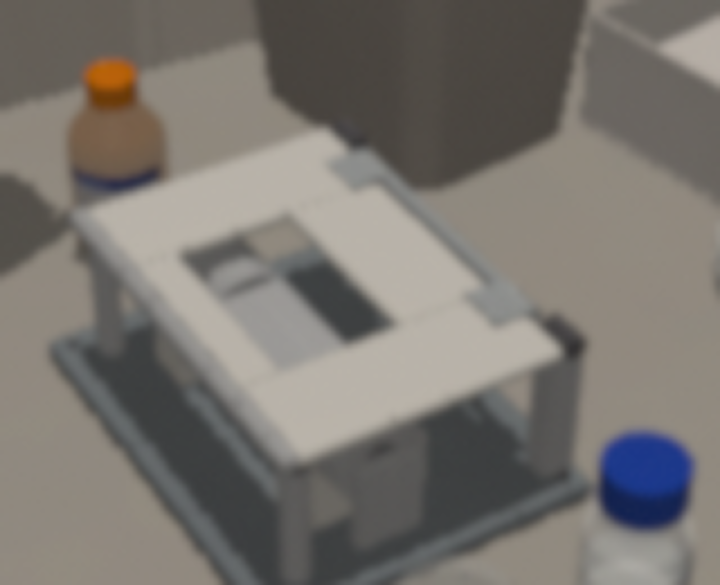

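```bash
python3 -c "
from h import *
import plant
a=load('top0');b=load('top12')
for n,(x0,x1,y0,y1) in {'amber':(138,170,188,222),'media':(303,332,157,192),'beaker':(303,332,203,232)}.items():
    print(n,np.abs(a['frame'][y0:y1,x0:x1].astype(int)-b['frame'][y0:y1,x0:x1]).mean().round(1))
g=cv2.cvtColor(b['frame'],cv2.COLOR_RGB2GRAY);print(g[188:218,226:248].mean(1).round().astype(int).tolist())
rep()
print(plant.sign_off())"
```

```text
amber 6.3
media 2.5
beaker 2.8
[63, 58, 60, 60, 59, 66, 99, 144, 170, 171, 170, 171, 170, 171, 173, 172, 169, 168, 170, 170, 170, 171, 170, 156, 128, 107, 103, 145, 187, 195]
t 21.62 tip stage mm [-52.1 308.  227.2] F [-0.1 -1.2  0.3] op -0.00 xyaw stage 90.2 z [-0.    -0.001 -1.   ] q [ 0.43  0.05  1.85 -0.    1.24 -1.2 ]
the job is handed in; nothing more can be done
None
```

I rolled the bar in its V-blocks with five fingertip strokes on its left round end, pressing with about 7–13 N, until the milled flat faced up. Then I hooked the cover from behind, lowered it slowly along its arc and seated it with a light press. The arm backed away and I handed the job in at 21.6 s, well under the 64 s limit.

**Flat:** my measurements did not fully agree.
- From above, the flat's centre puts it at about +1° from straight up.
- The scene camera puts it between −2° and −4°, depending on how I fitted the edge of its end step.
- The flat also measured about 1.5 pixels wider than expected in the top view, so I trust the roll only to a few degrees.
- With the cover shut, the flat still shows evenly lit through the sight opening. I did not measure its angle again after that.

**Cover:** it met a hard stop with the fingertip at 103.8 mm, against an expected top face of 103.5 mm. The last pictures, taken after the arm let go, show it resting on its posts.

**Bystanders:** the bottles and the beaker look unmoved when the first and last top pictures are compared. The amber bottle's area changed slightly more than the others, which I put down to the arm's shadow beside it.

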